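# Empty the wash basket by cutter type and hang it up

## Task

Empty the wash basket: put the round cutter in the tub that already holds a round cutter and the square cutter in the tub that already holds a square one, leaving the stored cutters in their tubs. Then hang the empty basket by the middle of its handle on the free hook of the drying rack, so that it hangs level and still. Do not shove the shaker jar or the icing pail or knock the hanging scoop about.

Things in the scene. Friction and masses are not known exactly. Their poses are not given: they have to be found in the camera images.
- basket: Loose steel wire wash basket, 150 (x) by 208 (y) mm, walls 36 mm high, 4 mm thick, floor 3 mm, 0.35 kg. A rigid 9 mm round bar handle arches over it in the plane x = 0, rising from the middle of the short sides (y = -101, +101), slanting in from y = 97, z = 90 to y = 66, z = 130 mm; its top runs along y at z = 130 mm (bar centre). Origin: centre of the underside; z up.
- basket_hump (a point): Peak of the small upward kink in the middle of the basket's handle (the bar rises from z = 130 at y = -14 and +14 mm to z = 142 mm at y = 0; heights to the bar's centre); axes as the basket. The hook belongs under this point.
- round_cutter: Loose round pastry cutter that starts in the basket on one side of the handle: an upright open steel tube, 50 mm outside diameter, 42 mm inside, 42 mm high, 0.07 kg. Origin: centre of the underside; z along the tube.
- square_cutter: Loose square pastry cutter that starts in the basket on the other side of the handle: an upright open square steel tube, 44 by 44 mm outside, wall 4 mm, 42 mm high, 0.07 kg. Origin: centre of the underside; x and y square to its sides, z along the tube.
- round_tub: Fixed open metal tub, 130 (x) by 140 (y) mm, 45 mm high, walls and floor 4 mm, that already holds a round cutter. Origin: centre of the underside. The two tubs look alike and may change places.
- square_tub: Fixed open metal tub of the same size that already holds a square cutter. Origin: centre of the underside.
- stored_round: Round cutter, the same as the other, standing in the -y half of the round tub. Origin: centre of the underside.
- stored_square: Square cutter, the same as the other, standing in the -y half of the square tub. Origin: centre of the underside.
- rack: Fixed drying rack. Origin: on the bench under its rail; x away from its front, y along the rail. Posts 20 mm square at y = -160, +160 mm; 12 mm rail at x = 0, z = 235 mm; hooks on it at y = -85, +85 mm, pointing to -x. A shelf above, y = -170 to 170, x = -70 to 65, z = 300 to 316 mm (stock on it to 366), reaches to 25 mm behind the hook seats: a gripper there must lean to -x.
- free_hook: The empty hook of the rack, fixed, an 8 mm round steel bar. Origin: on the bench under its root on the rail; axes as the rack. It runs towards -x, sloping down from x = 0, z = 235 mm to its lowest point, the seat, at x = -95 mm, z = 210 mm (bar centre), and turns up to its tip at x = -116 mm, z = 236 mm.
- free_hook_seat (a point): Top of the free hook's bar at its lowest point, where a hung handle rests (bar centre of the handle then lies about 5 mm above); axes as the rack.
- scoop (a joint): Swing of the steel measuring scoop that hangs on the other hook of the rack, 170 mm along the rail from the free one: about 54 mm wide, 155 mm long, reaching from the hook down to z = 55 mm. 0 hanging straight down, rad, either way.
- shaker: Loose bystander: upright glass jar with steel cap, 52 mm diameter, 100 mm high, beyond the basket. Origin: centre of the underside.
- icing_pail: Loose bystander: white plastic icing pail with lid, 96 mm diameter, 78 mm high, beyond the basket and tubs. Origin: centre of the underside.
- doughnut_carton: Fixed bystander: open cardboard tray with dark glazed doughnuts, 150 (x) by 220 (y) mm, 45 mm high. Origin: centre of the underside.
There are look-alikes about, which are no part of the job. Leave any purple look-alike of the square_tub alone. Leave any red look-alike of the round_tub alone.

How it is judged:
By the outcome, as a careful person would: the job done as asked, in the order asked, and still so for the second after the job is handed in, with the robot touching nothing.
It also fails if it takes over 72 s, if anything falls off the work surface, if the arm or the gripper's body presses on something with over 40 N, if the wrist force passes 120 N, or if a joint passes its speed limit or range.

## Robot

A 7-joint arm with a two-finger parallel gripper is mounted at the origin on the work surface. World frame = base frame: x ahead of the robot, y to its left, z up, the work surface at z = 0. Lengths are in m, angles in rad, forces in N, time in s.
With the tool pointing down it reaches from about 0.425 to 0.925 m from the base axis. Payload 6.8 kg.
Tool frame: the origin (TCP) lies midway between the tips of the shut fingers; the grasp point (between the pads) lies 19 mm behind it (bot.pinch_z is the distance from the TCP to the grasp point, in m); z points along the fingers, y is the line along which they close (so a half turn about z gives the same grasp; the last joint's range is limited). The gripper opens to 85 mm and grips with 20 to 120 N. Pads are 22 mm wide; open, the fingers measure 114 mm over their backs; the gripper's body (76 mm by 85 mm) begins 54 mm behind the grasp point. The pads swing forward as they close: fully open they stand 13 mm farther back than shut.
Start: joints at [1.126, 0.477, 0.022, 1.555, -0.011, 1.109, -0.083], TCP at [0.223, -0.637, 0.231] pointing down, gripper open.
Joint ranges: [-2.96, 2.96], [-0.34, 2.1], [-1.41, 1.46], [0.24, 2.44], [-1.37, 4.51], [0.17, 1.92], [-2.96, 2.96]. Speed limits (rad/s): [2.39, 2.39, 3.14, 3.14, 3.14, 3.14, 3.14].

## Interface

Orientations are given as a unit quaternion [w, x, y, z].
In Python, from station import bot, imaging gives the robot as it stands. The module is installed in compiled form; this text tells all that it offers.
- The arm moves only by the tool carry_out, never from a script. Its argument "targets" is a list of rows, each a list of 5 numbers: the shift along the tool's x, y, z in cm, then the turn about the tool's z in degrees, then the opening, from -1 (shut) to 1 (fully open). In form: [[x, y, z, yaw, gripper], ...]. A call has 1 to 12 rows; each row shifts and turns the commanded pose from where the row before left it, along the tool's axes as they then stand; what a row does not reach is not made up. A row lasts 1/10 s, in which the tool goes at most 50 mm and 8.59 degrees, less where a joint would pass 70% of its speed; a pose out of reach is approached as far as the arm can. A call is refused whole if a number of a shift passes 5 or a number of a turn 8.59, either way. A call with a gripper value outside its range is refused whole. The fingers move at their own pace and stop on an object; "force" is the grip in N (left out, the last holds). Time passes only in rows, so rows that do not move let the fingers close. It gives the time, the measured TCP pose, the force, the opening and the grip force at its end, in the units of the state.
- bot.get_obs(): the state, without advancing time (a new reading comes with each control period).
- imaging.read_camera(name): name is "scene" or "side" or "wrist"; returns the picture (400x640x3 uint8, red, green, blue); there is no depth.
- imaging.calibration(name): a dict with "fx", "fy", "cx", "cy" (pixels), "k1" (the pictures are not rectified: a ray, as slopes to the right and down, at radius r is drawn at 1 + k1 r^2 times it, then the intrinsics apply), "extrinsics" (4x4, takes a point from world to camera coordinates). Camera axes: x right, y up, looking along -z (the intrinsics and any distortion apply to the point x, -y, -z); pixel columns grow to the right and rows downward; lengths in m; the calibration is good to about 2 mm. A picture is of the moment at which its call begins: read the wrist's pose just before it. calibration takes no time and is no camera call; for the wrist camera it gives the pose at the moment of the call.
- bot.hand_in(): hands the job in; it is judged then, once.
The state is a dict: "t": time; "q": joint angles; "joint_vel": joint speeds; "joint_torque": joint torques, N m; "eef_pos": TCP position; "tool_rot": TCP orientation; "contact_force": force on the tool from outside, world axes, zero at the start; "torque": the same for the moment, N m; "gripper_width": opening from 0.0 (shut) to 1.0 (fully open); "grasp_force": force on a finger pad.
Only numpy, scipy, OpenCV 4.12 (cv2) and the standard library are available. Lean on these libraries where they do the work, as an engineer would, in place of code of your own. Each camera call takes 0.05 s, during which the arm holds its last target. There are 200 camera calls.

## Working session

There is one attempt and no reset: what is moved stays moved. The work goes in short steps, Python scripts to look and compute and a tool call to move; the robot and the scene stay as the last step left them, time stands still between calls to the robot, and variables do not carry over. Pictures are saved under pics/ and viewed, at most 10 in all, crops included, and the job is handed in when it is done.

Besides the shell and the picture viewer there is one more tool, called after "Emit:" as name(argument=value, ...), one argument or row to a line, values as JSON. carry_out: Moves the arm, as the interface text tells. Its arguments: {"type":"object","properties":{"targets":{"type":"array"},"force":{"type":"number"}},"required":["targets"]}

```bash
ls; mkdir -p pics; cat > h.py <<'E'
import numpy as np, cv2
from station import bot, imaging
from scipy.spatial.transform import Rotation as R
def cal(n): return imaging.calibration(n)
def project(c,P):
    E=np.array(c["extrinsics"]);p=E[:3,:3]@np.asarray(P,float)+E[:3,3]
    a=np.array([p[0],-p[1]])/-p[2];a=a*(1+c["k1"]*(a@a))
    return np.array([c["fx"]*a[0]+c["cx"],c["fy"]*a[1]+c["cy"]])
def ray(c,u,v):
    E=np.array(c["extrinsics"]);d=np.array([(u-c["cx"])/c["fx"],(v-c["cy"])/c["fy"]]);a=d.copy()
    for _ in range(20): a=d/(1+c["k1"]*(a@a))
    w=E[:3,:3].T@np.array([a[0],-a[1],-1]);return -E[:3,:3].T@E[:3,3],w/np.linalg.norm(w)
def onz(c,u,v,z):
    o,d=ray(c,u,v);return o+d*(z-o[2])/d[2]
def tri(c1,p1,c2,p2):
    o1,d1=ray(c1,*p1);o2,d2=ray(c2,*p2)
    s=np.linalg.lstsq(np.c_[d1,-d2],o2-o1,rcond=None)[0]
    a,b=o1+d1*s[0],o2+d2*s[1];return (a+b)/2,np.linalg.norm(a-b)
def rot():
    q=bot.get_obs()["tool_rot"];return R.from_quat([q[1],q[2],q[3],q[0]])
def snap(n,f,crop=None,scale=1):
    im=imaging.read_camera(n)
    np.save(f"pics/{f}.npy",im)
    o=im if crop is None else im[crop[1]:crop[3],crop[0]:crop[2]]
    cv2.imwrite(f"pics/{f}.png",cv2.resize(o[:,:,::-1],None,fx=scale,fy=scale,interpolation=cv2.INTER_CUBIC));return im
E
python3 - <<'E'
from h import *
for n in["scene","side"]:
    c=cal(n);snap(n,n+"0",scale=1.25);E=np.array(c["extrinsics"]);print(n,c["fx"],c["k1"],-E[:3,:3].T@E[:3,3],E[2,:3])
o=bot.get_obs();print(o["t"],o["eef_pos"],o["tool_rot"],rot().as_matrix().round(3),bot.pinch_z)
E
```

```text
pics
scene 413.635053236792 -0.03352294467175607 [1.06255203 0.50115616 1.05848756] [0.48200739 0.45960044 0.74594659]
side 449.5126501342302 0.026642627251802355 [-0.12520013  0.78835878  1.42239512] [-0.3821298   0.50257268  0.77549824]
0.1 [ 0.22284881 -0.63657987  0.23042663] [-8.08138025e-04  9.85857002e-01  1.67586627e-01 -2.04070856e-04] [[ 0.944  0.33  -0.001]
 [ 0.33  -0.944  0.002]
 [-0.    -0.002 -1.   ]] 0.0187
```

View pics/scene0.png

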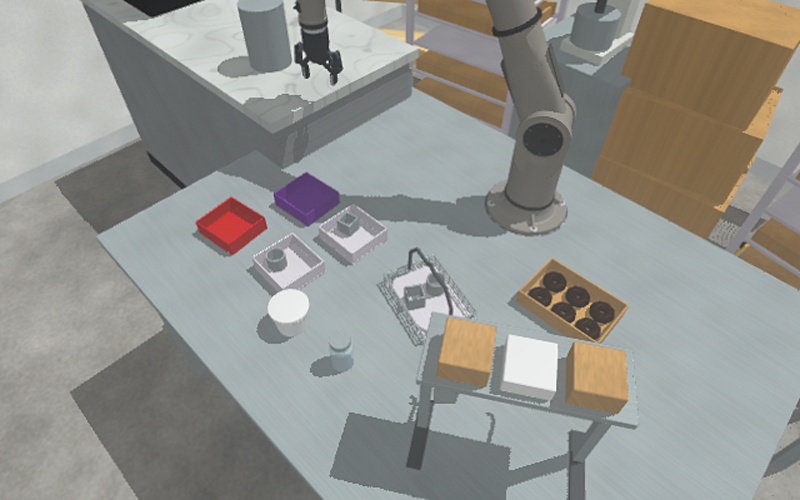

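View pics/side0.png

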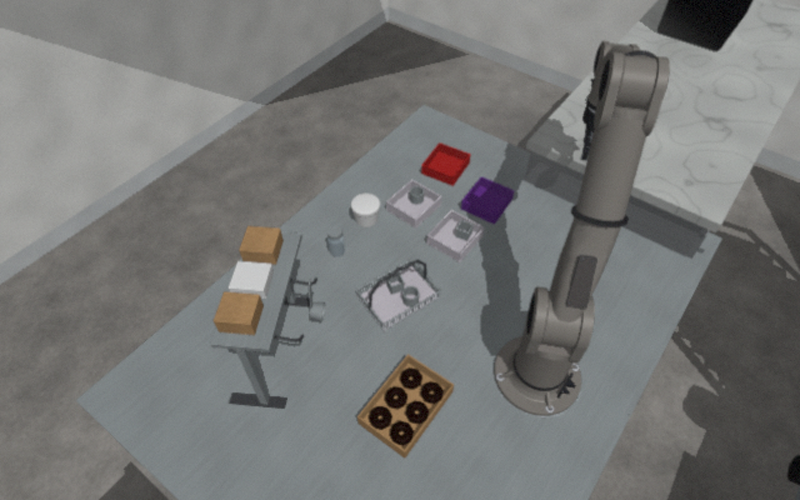

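The scene view shows the tubs at (290,262) and (352,234), the basket near (428,290), and the rack at lower right. The side view shows the scoop near (315,300). I'll zoom in for accurate pixels.

```bash
python3 - <<'E'
import cv2
a=cv2.imread("pics/scene0.npy") 
import numpy as np
s=np.load("pics/scene0.npy")[:,:,::-1];d=np.load("pics/side0.npy")[:,:,::-1]
def grid(im,x0,y0,x1,y1,k,f):
    o=cv2.resize(im[y0:y1,x0:x1],None,fx=k,fy=k,interpolation=cv2.INTER_CUBIC)
    for x in range((x0+19)//20*20,x1,20): cv2.putText(o,str(x),(int((x-x0)*k),8),0,.3,(0,0,255));cv2.line(o,((x-x0)*k,9),((x-x0)*k,15),(0,0,255))
    for y in range((y0+19)//20*20,y1,20): cv2.putText(o,str(y),(0,int((y-y0)*k)),0,.3,(0,0,255));cv2.line(o,(20,(y-y0)*k),(26,(y-y0)*k),(0,0,255))
    cv2.imwrite(f,o);print(o.shape)
grid(s,190,155,390,300,4,"pics/sc1.png")
grid(s,300,190,400,390,3,"pics/x.png")
grid(d,180,130,390,280,3,"pics/x2.png")
grid(d,200,210,330,300,6,"pics/sd1.png")
grid(s,320,290,480,390,5,"pics/sc2.png")
grid(d,280,130,400,280,4,"pics/sd2.png")
E
```

```text
(580, 800, 3)
(600, 300, 3)
(450, 630, 3)
(540, 780, 3)
(500, 800, 3)
(600, 480, 3)
```

View pics/sc1.png

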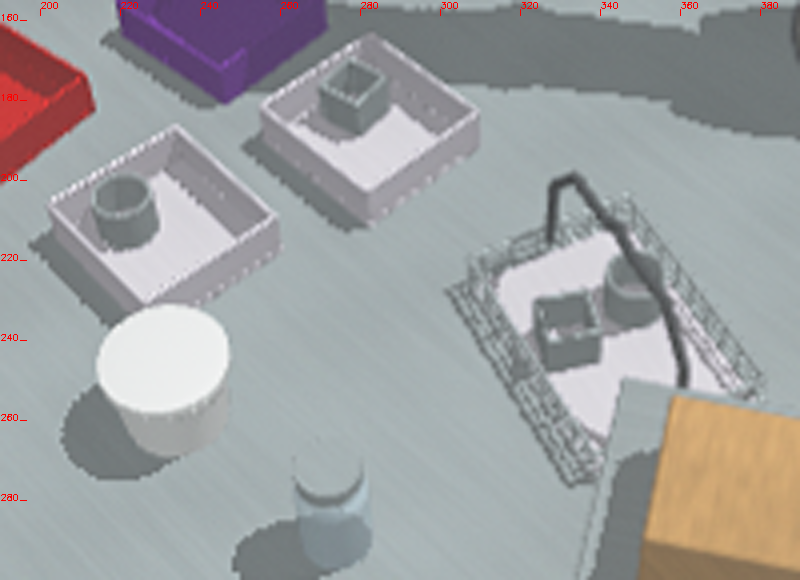

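View pics/sd1.png

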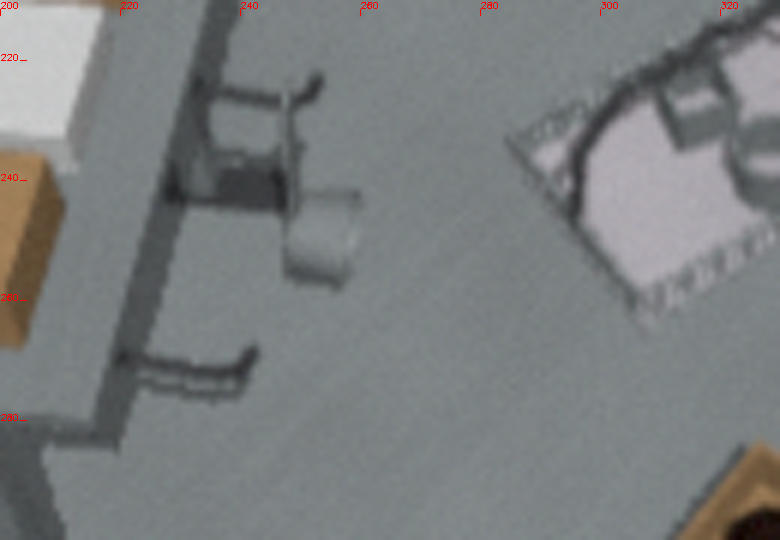

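View pics/sc2.png

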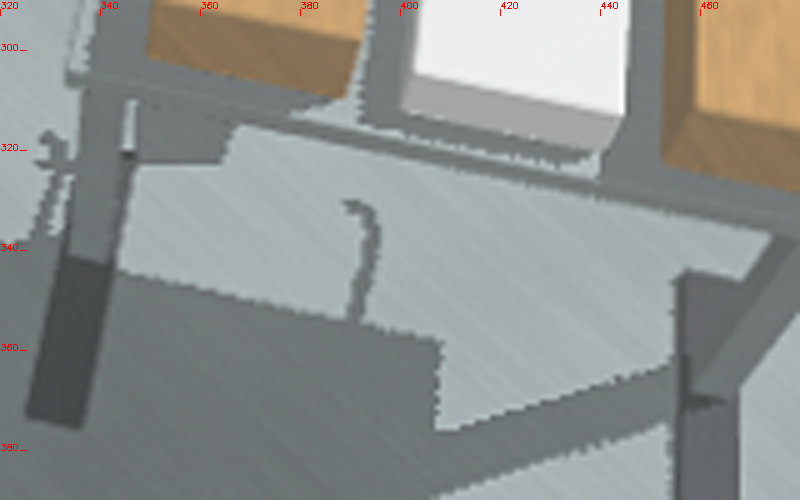

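View pics/sd2.png

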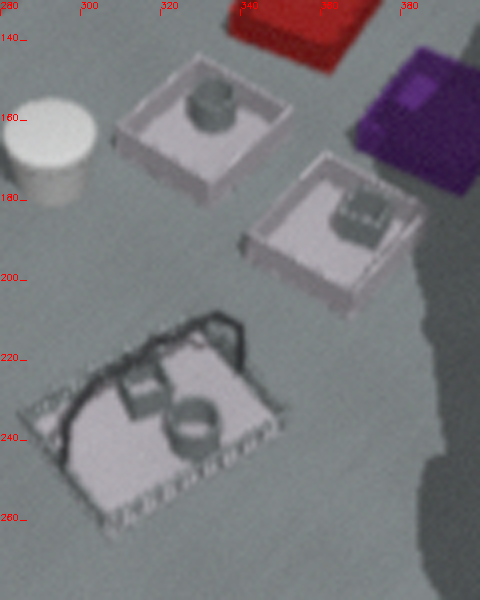

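Sharp crops: round tub is the left one in the scene view (crop rim corners (48,205), (177,127), (278,213)), square tub the right one. The free hook is the lower one in the side crop (tip (255,352)), with the scoop on the upper hook. In the basket the round cutter is nearer the robot. Now the numbers.

```bash
cat > m.py <<'E'
from h import *
S,D=cal("scene"),cal("side")
s1=lambda x,y:(190+x/4-.4,155+y/4-.4)
s2=lambda x,y:(320+x/5-.4,290+y/5-.4)
d1=lambda x,y:(200+x/6-.4,210+y/6-.4)
d2=lambda x,y:(280+x/4-.4,130+y/4-.4)
r=lambda a:np.round(a,4)
E
python3 - <<'E'
from m import *
def quad(n,c,pts,z):
    P=[onz(c,*p,z)[:2] for p in pts]; print(n,[list(r(p)) for p in P],"mid02",r((P[0]+P[2])/2),"sides",[round(np.linalg.norm(P[i]-P[i-1]),4) for i in range(len(P))])
quad("round tub S",S,[s1(48,205),s1(177,127),s1(278,213),s1(150,303)],.045)
quad("round tub D",D,[d2(112,135),d2(203,53),d2(293,107),d2(207,187)],.045)
quad("sq tub S",S,[s1(262,107),s1(372,34),s1(480,112),s1(370,195)],.045)
quad("sq tub D",D,[d2(243,237),d2(328,153),d2(425,205),d2(348,297)],.045)
quad("basket S",S,[s1(447,290),s1(625,195),s1(763,383),s1(577,487)],.03)
quad("basket D",D,[d2(18,412),d2(283,425),d2(110,537)],.03)
quad("handle corners D",D,[d2(97,380),d2(156,345),d2(215,313)],.13)
quad("handle corners S",S,[s1(572,176),s1(660,293)],.13)
for n,a,b in[("far corner",(572,176),(215,313)),("near corner",(660,293),(97,380)),]:
    p,e=tri(S,s1(*a),D,d2(*b));print(n,r(p),r(e))
for n,a,b in[("sq cutter",(568,305),(147,375)),("round",(636,272),(192,412)),]:
    print(n,r(onz(S,*s1(*a),.045)),r(onz(D,*d2(*b),.045)))
for n,a in[("st round",(124,192)),("st sq",(355,80)),("pail",(163,345))]: print(n,r(onz(S,*s1(*a),.046 if n!="pail" else .078)))
print("shaker",r(onz(S,*s1(333,545),0.01)))
print("tipD",r(onz(D,*d1(255,352),.236)),"scoop tip",r(onz(D,*d1(318,78),.236)))
print("seatD",r(onz(D,*d1(235,372),.21)),"root",r(onz(D,*d1(125,357),.235)), "scoop seat",r(onz(D,*d1(290,100),.21)), "root2",r(onz(D,*d1(200,88),.235)))
print("tipS",r(onz(S,*s2(347,203),.236)),tri(S,s2(347,203),D,d1(255,352)))
print("seatS",r(onz(S,*s2(374,237),.21)),tri(S,s2(374,237),D,d1(238,372)))
q=lambda x,y:(x/1.25,y/1.25)
quad("shelf D",D,[q(300,235),q(271,351),q(214,346)],.316)
E
```

```text
round tub S [[np.float64(0.7003), np.float64(-0.3733)], [np.float64(0.5735), np.float64(-0.3675)], [np.float64(0.5758), np.float64(-0.2339)], [np.float64(0.7035), np.float64(-0.2348)]] mid02 [ 0.638  -0.3036] sides [np.float64(0.1385), np.float64(0.1269), np.float64(0.1336), np.float64(0.1277)]
round tub D [[np.float64(0.701), np.float64(-0.2223)], [np.float64(0.6967), np.float64(-0.3791)], [np.float64(0.5715), np.float64(-0.3699)], [np.float64(0.5779), np.float64(-0.2227)]] mid02 [ 0.6363 -0.2961] sides [np.float64(0.1231), np.float64(0.1569), np.float64(0.1256), np.float64(0.1474)]
sq tub S [[np.float64(0.5083), np.float64(-0.3343)], [np.float64(0.3819), np.float64(-0.334)], [np.float64(0.3827), np.float64(-0.1976)], [np.float64(0.5111), np.float64(-0.1953)]] mid02 [ 0.4455 -0.2659] sides [np.float64(0.1391), np.float64(0.1264), np.float64(0.1364), np.float64(0.1284)]
sq tub D [[np.float64(0.5096), np.float64(-0.1899)], [np.float64(0.5047), np.float64(-0.3365)], [np.float64(0.386), np.float64(-0.3352)], [np.float64(0.3834), np.float64(-0.1885)]] mid02 [ 0.4478 -0.2626] sides [np.fl
[... 265 characters left out ...]
54 0.0268] sides [np.float64(0.2023), np.float64(0.1747), np.float64(0.2096), np.float64(0.1677)]
basket D [[np.float64(0.5617), np.float64(0.1014)], [np.float64(0.3543), np.float64(-0.0353)], [np.float64(0.4097), np.float64(0.1561)]] mid02 [0.4857 0.1287] sides [np.float64(0.1615), np.float64(0.2484), np.float64(0.1993)]
handle corners D [[np.float64(0.4784), np.float64(0.0826)], [np.float64(0.4598), np.float64(0.0207)], [np.float64(0.4387), np.float64(-0.0404)]] mid02 [0.4585 0.0211] sides [np.float64(0.1293), np.float64(0.0647), np.float64(0.0646)]Traceback (most recent call last):
  File "<stdin>", line 11, in <module>
  File "<stdin>", line 3, in quad
IndexError: list index out of range
```

```bash
python3 - <<'E'
from m import *
print("hS",[r(onz(S,*s1(*p),.13)) for p in[(572,176),(660,293)]])
for n,a,b in[("far corner",(572,176),(215,313)),("near corner",(660,293),(97,380)),]:
    p,e=tri(S,s1(*a),D,d2(*b));print(n,r(p),r(e))
for n,a,b in[("sq cutter",(568,305),(147,375)),("round",(636,272),(192,412)),]:
    print(n,r(onz(S,*s1(*a),.045)),r(onz(D,*d2(*b),.045)))
for n,a in[("st round",(124,192)),("st sq",(355,80)),("pail",(163,345))]: print(n,r(onz(S,*s1(*a),.046 if n!="pail" else .078)))
print("sq top corners",[r(onz(S,*s1(*a),.045)[:2]) for a in [(535,300),(587,292),(602,330),(546,340)]])
print("shaker",r(onz(S,*s1(333,545),0.01)))
print("tipD",r(onz(D,*d1(255,352),.236)),"scoop tip",r(onz(D,*d1(318,78),.236)))
print("seatD",r(onz(D,*d1(235,372),.21)),"root",r(onz(D,*d1(125,357),.235)), "scoop seat",r(onz(D,*d1(290,100),.21)), "root2",r(onz(D,*d1(200,88),.235)))
print("tipS",r(onz(S,*s2(347,203),.236)),tri(S,s2(347,203),D,d1(255,352)))
print("seatS",r(onz(S,*s2(374,237),.21)),tri(S,s2(374,237),D,d1(238,372)))
q=lambda x,y:(x/1.25,y/1.25)
print([r(onz(D,*p,.316)) for p in [q(300,235),q(271,351),q(214,346)]])
E
```

```text
hS [array([ 0.4385, -0.0424,  0.13  ]), array([0.4761, 0.0776, 0.13  ])]
far corner [ 0.4388 -0.0414  0.13  ] 0.0017
near corner [0.478  0.0808 0.1316] 0.0047
sq cutter [ 0.4806 -0.0042  0.045 ] [0.4839 0.0034 0.045 ]
round [0.4199 0.0118 0.045 ] [0.4249 0.0121 0.045 ]
st round [ 0.6492 -0.3398  0.046 ]
st sq [ 0.4318 -0.3011  0.046 ]
pail [ 0.7321 -0.1734  0.078 ]
sq top corners [array([ 0.4948, -0.0256]), array([ 0.4611, -0.0022]), array([0.4799, 0.0305]), array([0.5163, 0.0065])]
shaker [0.7326 0.0046 0.01  ]
tipD [0.4781 0.3789 0.236 ] scoop tip [0.5674 0.234  0.236 ]
seatD [0.4915 0.3846 0.21  ] root [0.529  0.4196 0.235 ] scoop seat [0.5849 0.2421 0.21  ] root2 [0.6146 0.2766 0.235 ]
tipS [0.6964 0.3536 0.236 ] (array([0.59372731, 0.30690713, 0.00921596]), np.float64(0.012109522917536681))
seatS [0.6888 0.3666 0.21  ] (array([0.59547078, 0.32460002, 0.00396856]), np.float64(0.018834076044291253))
[array([0.6463, 0.1934, 0.316 ]), array([0.4662, 0.477 , 0.316 ]), array([0.5762, 0.5434, 0.316 ])]
```

Measured against the given sizes: both tubs match 130×140 mm within a few mm. The handle's corners triangulate to z ≈ 0.13. The hook tips are 170 mm apart, so the rack yaw is about 32°. The cutters are hard to reach radially, so I'll go over the basket handle first.

Emit:
carry_out(
  targets=[
    [0,0,0,-7.5,1],
    [0,0,0,-7.5,1],
    [0,0,0,-7.5,1],
    [0,0,0,-7.5,1],
    [0,0,0,-7.5,1],
    [0,0,0,-7.5,1],
    [0,0,0,-7.5,1],
    [4,0.1,0,0,1],
    [4,0.1,0,0,1],
    [4,0.1,0,0,1],
    [4,0.1,0,0,1],
    [4,0.1,0,0,1],
  ],
)

```text
t: 1.3
eef_pos: [0.2904, -0.4469, 0.2309]
tool_rot: [-0.0, 0.81, 0.586, -0.0]
contact_force: [-0.4, 0.1, 0.5]
gripper_width: 1.002
grasp_force: 0.0
```

Emit:
carry_out(
  targets=[
    [4,0.1,0,0,1],
    [4,0.1,0,0,1],
    [4,0.1,0,0,1],
    [4,0.1,0,0,1],
    [4,0.1,0,0,1],
    [4,0.1,0,0,1],
    [4,0.1,0,0,1],
    [4,0.1,0,0,1],
    [4,0.1,0,0,1],
    [4,0.1,0,0,1],
    [0,0,0,0,1],
  ],
)

```text
t: 2.4
eef_pos: [0.4262, -0.0666, 0.2317]
tool_rot: [-0.0, 0.808, 0.59, 0.001]
contact_force: [0.1, -0.8, 0.9]
gripper_width: 0.997
grasp_force: 0.0
```

```bash
cat >> h.py <<'E'
def go(x,y,z,ang=None):
    "needed shift in tool axes (cm) after turning tool y to world angle ang (deg), plus the turn"
    o=bot.get_obs();M=rot().as_matrix();a0=np.degrees(np.arctan2(M[1,1],M[0,1]));a=a0 if ang is None else ang
    t=-((a-a0+90)%180-90);a=a0-t
    ex=np.radians([a+90,a]);d=np.array([x,y,z])-o["eef_pos"]
    print("t%.2f"%o["t"],"pos",np.round(o["eef_pos"],4),"ang %.1f"%a0,"turn %.1f"%t,"shift cm",np.round(100*np.array([d[0]*np.cos(ex[0])+d[1]*np.sin(ex[0]),d[0]*np.cos(ex[1])+d[1]*np.sin(ex[1]),-d[2]]),2))
E
python3 - <<'E'
from h import *
go(.4585,.0205,.231,-18)
o=bot.get_obs();print(o["q"])
c=cal("wrist");snap("wrist","w1",scale=1.25);E=np.array(c["extrinsics"]);print(-E[:3,:3].T@E[:3,3],E[2,:3],c["fx"],project(c,(.4585,.0205,.142)),project(c,(.478,.081,.13)))
E
```

```text
t2.40 pos [ 0.4262 -0.0666  0.2317] ang -17.7 turn 0.3 shift cm [9.28 0.38 0.07]
[ 0.58033494  0.11312309 -0.60039724  2.07336759  0.07506029  0.97447978
 -0.36868297]
[4.47419139e-01 4.04569923e-05 3.73771707e-01] [0.08171567 0.25566796 0.96330496] 310.05336214162145 [326.51300664  79.43193854] [326.68093819 -12.65455925]
```

View pics/w1.png

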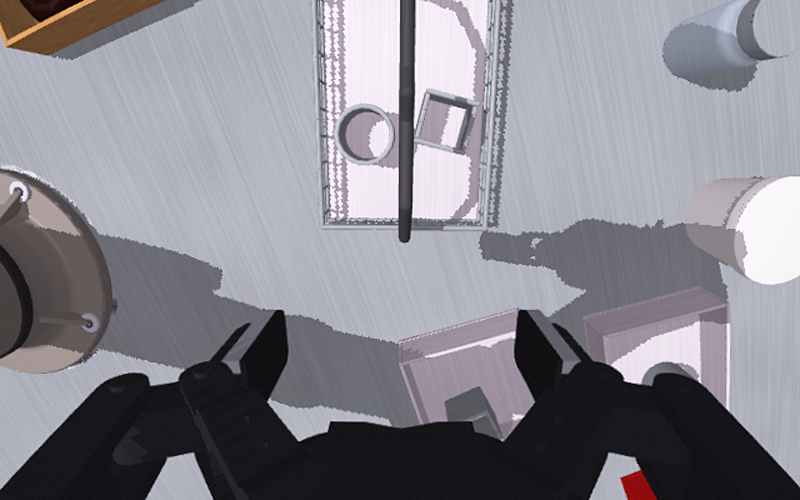

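Wrist view: handle straight at column 405 (display px), round cutter rim centred about (366,134). Square cutter corners are about (428,90), (476,98), (466,151) and (416,140); basket near wall corners are (323,226) and (484,229).

```bash
python3 - <<'E'
from h import *
c=cal("wrist");w=lambda x,y,z:onz(c,x/1.25,y/1.25,z)
print("round",w(366,134,.045),"diam",np.linalg.norm(w(337,134,.045)-w(394,134,.045)))
q=[w(x,y,.045)[:2] for x,y in[(428,90),(476,98),(466,151),(416,140)]];print("sq",np.round(q,4).tolist(),np.mean(q,0))
for i in range(4):d=q[i]-q[i-1];print(round(np.linalg.norm(d),4),round(np.degrees(np.arctan2(d[1],d[0])),1))
a,b=w(323,226,.034),w(484,229,.034);d=b-a;print("near wall",a,b,np.linalg.norm(d),np.degrees(np.arctan2(d[1],d[0])),"mid",(a+b)/2)
print("handle",w(404.5,200,.122),w(407,5,.136))
go(.4585,.0205,.231,-18)
E
```

```text
round [0.42121869 0.01083029 0.045     ] diam 0.046638053484193656
sq [[0.4794, 0.0278], [0.5143, 0.0103], [0.4954, -0.0273], [0.4586, -0.0063]] [0.4869338  0.00112008]
0.0399 58.7
0.0391 -26.5
0.0422 -116.7
0.0423 150.2
near wall [ 0.35744255 -0.05189036  0.034     ] [ 0.49421221 -0.09901094  0.034     ] 0.1446592201298651 -19.010114551012673 mid [ 0.42582738 -0.07545065  0.034     ]
handle [ 0.43743581 -0.03932393  0.122     ] [0.47253976 0.0658921  0.136     ]
t2.45 pos [ 0.4253 -0.0693  0.2313] ang -17.9 turn 0.1 shift cm [9.57 0.39 0.03]
```

Emit:
carry_out(
  targets=[
    [3.2,0.1,0,0,1],
    [3.2,0.1,0,0,1],
    [3.2,0.2,0,0.3,1],
    [0,0,3,0,1],
    [0,0,3,0,1],
    [0,0,3,0,1],
    [0,0,2.4,0,1],
    [0,0,0,0,1],
    [0,0,0,0,-1],
    [0,0,0,0,-1],
    [0,0,0,0,-1],
    [0,0,0,0,-1],
  ],
  force=50,
)

```text
t: 3.65
eef_pos: [0.4592, 0.018, 0.1182]
tool_rot: [0.001, 0.812, 0.584, 0.001]
contact_force: [-0.2, -0.3, 0.8]
gripper_width: 0.332
grasp_force: 0.0
```

Emit:
carry_out(
  targets=[
    [0,0,0,0,-1],
    [0,0,0,0,-1],
    [0,0,-0.5,0,-1],
    [0,0,-0.5,0,-1],
    [0,0,0,0,-1],
  ],
)

```text
t: 4.15
eef_pos: [0.459, 0.018, 0.1278]
tool_rot: [0.0, 0.812, 0.584, 0.0]
contact_force: [0.0, -0.8, -5.5]
gripper_width: 0.086
grasp_force: 48.8
```

```bash
python3 - <<'E'
from h import *
o=bot.get_obs();print({k:np.round(o[k],3) for k in ["contact_force","torque","gripper_width","grasp_force"]})
go(.56,.02,.13,-18.4)
E
```

```text
{'contact_force': array([ 0.04 , -0.813, -5.499]), 'torque': array([ 0.043, -0.018, -0.023]), 'gripper_width': np.float64(0.086), 'grasp_force': np.float64(48.787)}
t4.15 pos [0.459  0.018  0.1278] ang -18.5 turn -0.1 shift cm [ 3.38  9.52 -0.22]
```

Emit:
carry_out(
  targets=[
    [0.2,0.4,0,0,-1],
    [0.3,0.8,0,0,-1],
    [0.3,1,0,0,-1],
    [0.4,1.2,0,0,-1],
    [0.5,1.4,0,0,-1],
    [0.5,1.4,0,0,-1],
    [0.4,1.2,0,0,-1],
    [0.3,1,0,0,-1],
    [0.3,0.7,0,0,-1],
    [0.2,0.4,0,0,-1],
    [0,0,0,0,-1],
    [0,0,0.4,0,-1],
  ],
)

```text
t: 5.35
eef_pos: [0.5594, 0.0203, 0.1235]
tool_rot: [0.0, 0.812, 0.584, 0.0]
contact_force: [-0.3, -0.2, -5.0]
gripper_width: 0.087
grasp_force: 48.8
```

Emit:
carry_out(
  targets=[
    [0,0,0.4,0,-1],
    [0,0,0.3,0,-1],
    [0,0,0,0,-1],
    [0,0,0,0,-0.6],
    [0,0,0,0,0],
    [0,0,0,0,0.2],
    [0,0,0,0,0.2],
    [0,0,-3,0,1],
    [-1,0,-4,0,1],
    [-4,0,-3,0,1],
    [-4,0,-2,0,1],
    [0,0,0,0,1],
  ],
)

```text
t: 6.55
eef_pos: [0.5312, -0.0716, 0.239]
tool_rot: [0.003, 0.814, 0.581, 0.0]
contact_force: [-0.1, -0.8, -0.0]
gripper_width: 1.001
grasp_force: 0.0
```

```bash
python3 - <<'E'
from h import *
go(.56,.02,.13,-18.4)
snap("wrist","w2",scale=1.25)
import pickle;pickle.dump(cal("wrist"),open("w2.pkl","wb"))
E
```

```text
t6.55 pos [ 0.5312 -0.0716  0.239 ] ang -19.0 turn -0.6 shift cm [ 9.6  -0.16 10.9 ]
```

View pics/w2.png

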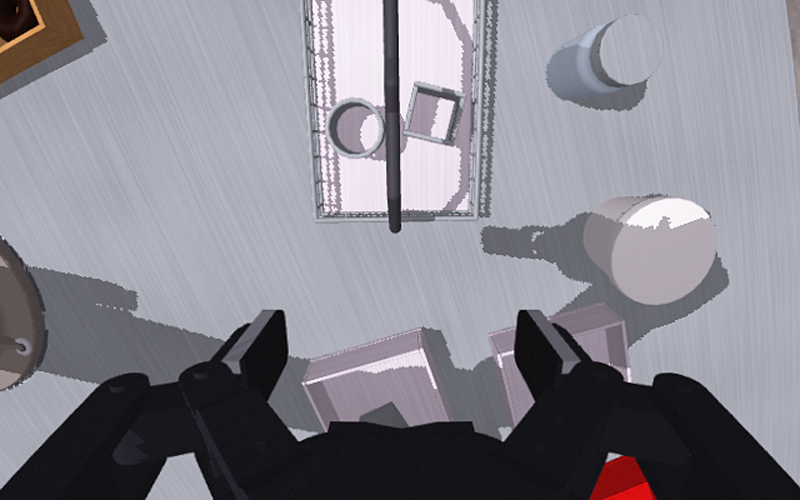

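Cutters still upright: round rim at (356,128), square corners (418,83), (464,93), (454,145) and (405,134), wall corners (316,219) and (477,219).

```bash
python3 - <<'E'
from h import *
import pickle
c=pickle.load(open("w2.pkl","rb"));w=lambda x,y,z:onz(c,x/1.25,y/1.25,z)
rd=w(356,128,.045)[:2];q=[w(x,y,.045)[:2] for x,y in[(418,83),(464,93),(454,145),(405,134)]];sq=np.mean(q,0)
for i in range(4):d=q[i]-q[i-1];print(round(np.linalg.norm(d),4),round(np.degrees(np.arctan2(d[1],d[0])),1))
a,b=w(316,219,.034)[:2],w(477,219,.034)[:2];d=b-a;al=np.arctan2(d[1],d[0]);print("wall yaw",np.degrees(al))
h1,h2=w(394.5,210,.118),w(391,5,.136);d=(h2-h1)[:2];print("handle",h1,h2,np.degrees(np.arctan2(d[1],d[0]))-90)
al=np.radians(-18.7);u=np.array([np.cos(al),np.sin(al)]);v=np.array([-u[1],u[0]])
C=(a+b)/2+.104*v;print("C wall",C)
for n,p in[("rd",rd),("sq",sq)]:print(n,p,"from handle x %.4f"%((p-h1[:2])@u),"bframe",(p-C)@u,(p-C)@v)
p=h1[:2]+u*-.049+v*((rd-h1[:2])@v);print("grip round",p);go(*p,.15,71.3)
p=h1[:2]+u*.052+v*((sq-h1[:2])@v);print("grip sq",p)
np.savez("b.npz",h1=h1[:2],u=u,v=v,C=C,rd=rd,sq=sq)
E
```

```text
0.0414 56.6
0.0383 -30.2
0.042 -118.3
0.0421 149.0
wall yaw -18.919263549683823
handle [ 0.53501077 -0.0447377   0.118     ] [0.57300051 0.07038229 0.136     ] -18.262955521938864
C wall [0.5614631  0.03163908]
rd [0.52221488 0.01878224] from handle x -0.0325 bframe -0.033054251302704465 -0.0247616185150648
sq [0.58781148 0.00803804] from handle x 0.0331 bframe 0.032524253849885026 -0.013907514203313197
grip round [0.50657238 0.02407694]
t6.60 pos [ 0.5311 -0.0685  0.2376] ang -18.8 turn 89.9 shift cm [-5.29 -7.98  8.76]
grip sq [0.60572059 0.00197614]
```

Emit:
carry_out(
  targets=[
    [0,0,0,-8.2,1],
    [0,0,0,-8.2,1],
    [0,0,0,-8.2,1],
    [0,0,0,-8.2,1],
    [0,0,0,-8.2,1],
    [0,0,0,-8.2,1],
    [0,0,0,-8.2,1],
    [0,0,0,-8.2,1],
    [0,0,0,-8.2,1],
    [0,0,0,-8.2,1],
    [0,0,0,-8,1],
  ],
)

```text
t: 7.7
eef_pos: [0.5308, -0.0635, 0.2356]
tool_rot: [-0.0, 0.157, 0.988, 0.001]
contact_force: [0.1, -0.1, 0.2]
gripper_width: 1.001
grasp_force: 0.0
```

Emit:
carry_out(
  targets=[
    [1.8,2.6,0,0,1],
    [1.8,2.7,0,0,1],
    [1.7,2.7,0,0,1],
    [0,0,2,0,1],
    [0,0,0,0,1],
    [0,0,0,0,1],
  ],
)

```text
t: 8.3
eef_pos: [0.5057, 0.028, 0.2158]
tool_rot: [-0.001, 0.16, 0.987, 0.0]
contact_force: [0.2, -0.2, 0.5]
gripper_width: 1.001
grasp_force: 0.0
```

```bash
python3 - <<'E'
from h import *
go(.5066,.0241,.010,71.3)
E
```

```text
t8.30 pos [0.5057 0.028  0.2158] ang 71.5 turn 0.2 shift cm [-0.21 -0.34 20.58]
```

Emit:
carry_out(
  targets=[
    [-0.2,-0.3,2.6,0,1],
    [0,0,3,0,1],
    [0,0,3,0,1],
    [0,0,3,0,1],
    [0,0,3,0,1],
    [0,0,2,0,1],
    [0,0,2,0,1],
    [0,0,2,0,1],
    [0,0,0,0,1],
  ],
)

```text
t: 9.2
eef_pos: [0.5061, 0.0233, 0.0086]
tool_rot: [-0.002, 0.161, 0.987, -0.0]
contact_force: [-0.5, 0.3, 0.3]
gripper_width: 1.003
grasp_force: 0.0
```

Emit:
carry_out(
  targets=[
    [0,0,0,0,0],
    [0,0,0,0,-1],
    [0,0,0,0,-1],
    [0,0,0,0,-1],
    [0,0,0,0,-1],
    [0,0,0,0,-1],
  ],
  force=30,
)

```text
t: 9.8
eef_pos: [0.5079, 0.0239, 0.0116]
tool_rot: [0.001, 0.161, 0.987, -0.0]
contact_force: [-1.1, -1.4, 6.9]
gripper_width: 0.566
grasp_force: 30.5
```

```bash
python3 - <<'E'
from h import *
go(.5066,.0241,.010,71.3);o=bot.get_obs();print({k:np.round(o[k],3) for k in ["contact_force","torque","gripper_width","grasp_force"]})
E
```

```text
t9.80 pos [0.5079 0.0239 0.0116] ang 71.5 turn 0.2 shift cm [ 0.13 -0.02  0.16]
{'contact_force': array([-1.12 , -1.423,  6.908]), 'torque': array([-0.266,  0.177, -0.087]), 'gripper_width': np.float64(0.566), 'grasp_force': np.float64(30.501)}
```

Emit:
carry_out(
  targets=[
    [0,0,-0.5,0,-1],
    [0,0,-1,0,-1],
    [0,0,-1.5,0,-1],
    [0,0,-2.5,0,-1],
    [0,0,-2.5,0,-1],
    [0,0,-2.5,0,-1],
    [0,0,-2.5,0,-1],
    [0,0,-2.5,0,-1],
    [0,0,-2.5,0,-1],
    [0,0,-1,0,-1],
    [0,0,0,0,-1],
  ],
)

```text
t: 10.9
eef_pos: [0.5077, 0.0243, 0.2021]
tool_rot: [0.002, 0.161, 0.987, 0.0]
contact_force: [-0.2, -0.1, -1.2]
gripper_width: 0.564
grasp_force: 31.1
```

```bash
python3 - <<'E'
from h import *
o=bot.get_obs();print({k:np.round(o[k],3) for k in ["contact_force","torque","gripper_width","grasp_force","q"]})
go(.637,-.257,.19,0)
# is the cutter held: compare image patch between the pads, and refine tub from side view masks
im=snap("wrist","w3",scale=1.25);c=cal("wrist")
E
```

```text
{'contact_force': array([-0.235, -0.068, -1.24 ]), 'torque': array([-0.008, -0.006, -0.016]), 'gripper_width': np.float64(0.564), 'grasp_force': np.float64(31.122), 'q': array([ 0.602,  0.376, -0.938,  1.935,  0.361,  1.004,  0.747])}
t10.90 pos [0.5077 0.0243 0.2021] ang 71.5 turn 71.5 shift cm [-28.13  12.93   1.21]
```

View pics/w3.png

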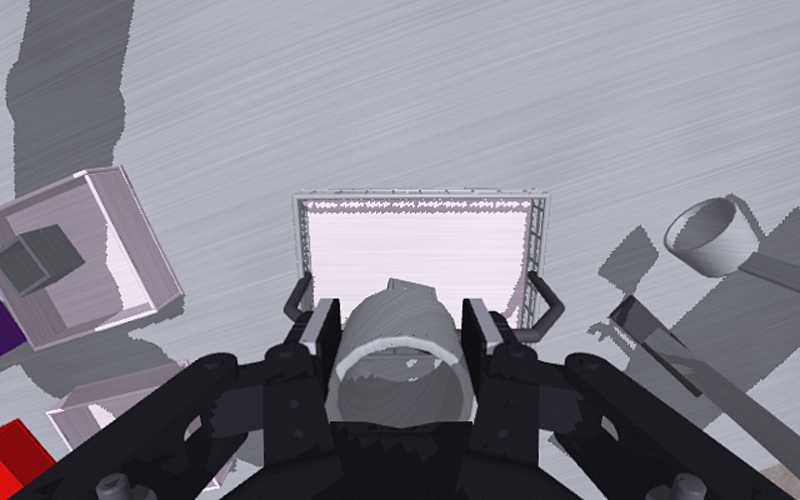

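The cutter is held between the pads, upright, at (400,370), and the basket below is undisturbed. Next, over to the round tub.

Emit:
carry_out(
  targets=[
    [0,0,0,8,-1],
    [0,0,0,8,-1],
    [0,0,0,8,-1],
    [0,0,0,8,-1],
    [0,0,0,8,-1],
    [0,0,0,8,-1],
    [0,0,0,8,-1],
    [0,0,0,8,-1],
    [0,0,0,7.5,-1],
    [-3.5,1.6,0,0,-1],
    [-3.5,1.6,0,0,-1],
    [-3.5,1.6,0,0,-1],
  ],
)

```text
t: 12.15
eef_pos: [0.5544, -0.0819, 0.1987]
tool_rot: [-0.001, 0.707, 0.708, -0.001]
contact_force: [1.5, 0.1, -1.1]
gripper_width: 0.563
grasp_force: 31.1
```

Emit:
carry_out(
  targets=[
    [-3.5,1.6,0,0,-1],
    [-3.5,1.6,0,0,-1],
    [-3.5,1.6,0,0,-1],
    [-3.5,1.6,0,0,-1],
    [-3.5,1.6,0,0,-1],
    [0,0,0,0,-1],
    [0,0,0,0,-1],
  ],
)

```text
t: 12.85
eef_pos: [0.6339, -0.2565, 0.1978]
tool_rot: [-0.002, 0.708, 0.707, -0.001]
contact_force: [-0.2, 1.7, -1.6]
gripper_width: 0.56
grasp_force: 31.2
```

```bash
python3 - <<'E'
from h import *
go(.637,-.257,.0135,0)
# tub floor/rim check: bright tub pixels in side view
from m import S,D
for p in[(.637,-.300),(.446,-.265)]: print(project(D,(*p,.045)),project(S,(*p,.045)))
E
```

```text
t12.85 pos [ 0.6339 -0.2565  0.1978] ang -0.1 turn -0.1 shift cm [-0.05  0.31 18.43]
[330.77053082 159.21792683] [231.21626348 207.2726165 ]
[363.96005317 184.65786091] [282.39667837 182.18445988]
```

Emit:
carry_out(
  targets=[
    [0,0.2,2.4,0,-1],
    [0,0.1,3,0,-1],
    [0,0,3,0,-1],
    [0,0,3,0,-1],
    [0,0,3,0,-1],
    [0,0,1.5,0,-1],
    [0,0,1,0,-1],
    [0,0,0.8,0,-1],
    [0,0,0.4,0,-1],
    [0,0,0.2,0,-1],
    [0,0,0,0,-1],
    [0,0,0,0,-1],
  ],
)

```text
t: 14.05
eef_pos: [0.6384, -0.2561, 0.0181]
tool_rot: [0.001, 0.707, 0.707, 0.0]
contact_force: [-0.2, 0.3, -1.0]
gripper_width: 0.563
grasp_force: 31.2
```

```bash
python3 - <<'E'
from h import *
o=bot.get_obs();print({k:np.round(o[k],3) for k in ["contact_force","torque","gripper_width","grasp_force"]})
go(.637,-.257,.0135,0)
E
```

```text
{'contact_force': array([-0.179,  0.305, -1.003]), 'torque': array([ 0.045, -0.021,  0.009]), 'gripper_width': np.float64(0.563), 'grasp_force': np.float64(31.239)}
t14.05 pos [ 0.6384 -0.2561  0.0181] ang -0.0 turn -0.0 shift cm [-0.09 -0.14  0.46]
```

Emit:
carry_out(
  targets=[
    [0,0,0.2,0,-1],
    [0,0,0.2,0,-1],
    [0,0,0,0,-1],
    [0,0,0,0,0.2],
    [0,0,0,0,0.4],
    [0,0,0,0,0.4],
    [0,0,0,0,0.4],
    [0,0,-1,0,0.4],
    [0,0,-3,0,0.4],
    [0,0,-4,0,0.4],
    [0,0,-5,0,0.4],
    [0,0,-5,0,0.4],
  ],
)

```text
t: 15.25
eef_pos: [0.6376, -0.2557, 0.1957]
tool_rot: [-0.0, 0.707, 0.707, 0.0]
contact_force: [0.7, -0.1, -0.4]
gripper_width: 0.7
grasp_force: 0.0
```

```bash
python3 - <<'E'
from h import *
# camera in tool frame now -> camera at w3
o=bot.get_obs();c=cal("wrist");E=np.array(c["extrinsics"])
def T(R_,p): M=np.eye(4);M[:3,:3]=R_;M[:3,3]=p;return M
Tc=E@T(rot().as_matrix(),o["eef_pos"])
Rw3=R.from_quat([.161,.987,0,.002]).as_matrix()
c3=dict(c);c3["extrinsics"]=Tc@np.linalg.inv(T(Rw3,[.5077,.0243,.2021]))
w=lambda x,y,z:onz(c3,x/1.25,y/1.25,z)
a,b=w(293,193,.036)[:2],w(549,193,.036)[:2];B=np.load("b.npz")
print("len",np.linalg.norm(a-b),np.degrees(np.arctan2(*(b-a)[::-1])),"mid in old basket frame",((a+b)/2-B["h1"])@B["u"],((a+b)/2-B["C"])@B["v"])
# did the cutter stay: difference images for round tub
go(.6043,.0006,.2,-24)
s=imaging.read_camera("scene");d=imaging.read_camera("side");np.save("pics/s4.npy",s);np.save("pics/d4.npy",d)
from m import S,D
for n,c,im in[("S",S,s),("D",D,d)]:
    old=np.load("pics/scene0.npy" if n=="S" else "pics/side0.npy")
    m=(np.abs(im.astype(int)-old).sum(2)>60).astype(np.uint8)
    u,v=project(c,(.637,-.28,.03)).astype(int);sub=m[v-14:v+15,u-20:u+21]
    print(n);print("\n".join("".join(".#"[k] for k in r) for r in sub))
    print(u,v,project(c,(.637,-.272,.046)))
E
```

```text
len 0.2048214363339038 71.48118033303065 mid in old basket frame -0.07694176767436528 -0.007330458368472983
t15.25 pos [ 0.6376 -0.2557  0.1957] ang 0.0 turn 24.0 shift cm [ 22.06 -13.46  -0.43]
S
...#........######.......................
............########.....................
.............######......................
.............#...........................
.........................................
.........................................
.........................................
.........................................
....................########.............
..................###########............
................#############............
...............##############............
...............###############...........
...............################..........
..............#################..........
..............#################..........
..............#################..........
..............#################..........
.............#################...........
#..........##################............
...........################..............
..........###########
[... 906 characters left out ...]
......############............##.#
.............#############...............
.............#############...............
............##############...............
.............#############..............#
..............############..............#
................##########..............#
..................########...............
...................#######...............
......................###................
.........................................
.........................................
.........................................
.........................................
.........................................
.........................................
327 164 [326.86315258 162.90824778]
```

Round cutter stands in the +y half of the round tub; the changed pixels match the predicted spot in both views. Next is the square cutter.

Emit:
carry_out(
  targets=[
    [0,0,0,8.2,0.45],
    [0,0,0,8.2,0.45],
    [0,0,0,8.2,0.45],
    [0,0,0,8.2,0.45],
    [0,0,0,8.2,0.45],
    [0,0,0,8.2,0.45],
    [0,0,0,8.2,0.45],
    [0,0,0,8.2,0.45],
    [0,0,0,8.2,0.45],
    [0,0,0,8.2,0.45],
    [0,0,0,8,0.45],
    [0,0,0,8,0.45],
  ],
)

```text
t: 16.55
eef_pos: [0.638, -0.2556, 0.1939]
tool_rot: [-0.0, 0.997, -0.072, 0.0]
contact_force: [-0.1, 0.1, 0.5]
gripper_width: 0.726
grasp_force: 0.0
```

Emit:
carry_out(
  targets=[
    [0,0,0,8,0.45],
    [0,0,0,8,0.45],
    [-1.9,-3.2,0,0,0.45],
    [-1.9,-3.2,0,0,0.45],
    [-1.9,-3.2,0,0,0.45],
    [-1.9,-3.2,0,0,0.45],
    [-1.9,-3.1,0,0,0.45],
    [-2,-3.1,0,0,0.45],
    [-2,-3.1,0,0,0.45],
    [0,0,0,0,0.45],
    [0,0,0,0,0.45],
  ],
)

```text
t: 17.65
eef_pos: [0.6045, 0.002, 0.194]
tool_rot: [-0.0, 0.978, -0.207, 0.0]
contact_force: [0.1, -1.2, 0.4]
gripper_width: 0.723
grasp_force: 0.0
```

```bash
python3 - <<'E'
from h import *
go(.6043,.0006,.010,66);print(bot.get_obs()["q"])
E
```

```text
t17.65 pos [0.6045 0.002  0.194 ] ang -113.9 turn 0.1 shift cm [ 0.04  0.14 18.4 ]
[ 0.0204635   0.40507409 -0.16489937  1.7598433   0.07784787  0.98209139
 -2.16163097]
```

Emit:
carry_out(
  targets=[
    [0,0.1,3,0,0.45],
    [0,0,3,0,0.45],
    [0,0,3,0,0.45],
    [0,0,3,0,0.45],
    [0,0,2,0,0.45],
    [0,0,2,0,0.45],
    [0,0,2,0,0.45],
    [0,0,0,0,0.45],
  ],
)

```text
t: 18.45
eef_pos: [0.6023, -0.0023, 0.0109]
tool_rot: [0.001, 0.978, -0.209, -0.002]
contact_force: [-0.4, -0.3, -1.2]
gripper_width: 0.726
grasp_force: 0.0
```

Emit:
carry_out(
  targets=[
    [0,0,0,0,0.2],
    [0,0,0,0,-1],
    [0,0,0,0,-1],
    [0,0,0,0,-1],
    [0,0,0,0,-1],
    [0,0,0,0,-1],
  ],
  force=30,
)

```text
t: 19.05
eef_pos: [0.605, -0.0002, 0.0144]
tool_rot: [-0.0, 0.978, -0.208, 0.001]
contact_force: [-1.2, -1.3, 6.6]
gripper_width: 0.515
grasp_force: 31.0
```

Emit:
carry_out(
  targets=[
    [0,0,-0.5,0,-1],
    [0,0,-1,0,-1],
    [0,0,-1.5,0,-1],
    [0,0,-2.5,0,-1],
    [0,0,-2.5,0,-1],
    [0,0,-2.5,0,-1],
    [0,0,-2.5,0,-1],
    [0,0,-2.5,0,-1],
    [0,0,-2.5,0,-1],
    [0,0,-1,0,-1],
    [0,0,0,0,-1],
  ],
)

```text
t: 20.15
eef_pos: [0.605, 0.0002, 0.2055]
tool_rot: [-0.001, 0.978, -0.208, 0.002]
contact_force: [-0.7, 0.1, -0.7]
gripper_width: 0.514
grasp_force: 30.5
```

```bash
python3 - <<'E'
from h import *
o=bot.get_obs();print({k:np.round(o[k],3) for k in ["contact_force","torque","gripper_width","grasp_force","q"]})
go(.446,-.23,.19,0)
snap("wrist","w5",scale=1.25)
import pickle;pickle.dump(cal("wrist"),open("w5.pkl","wb"))
E
```

```text
{'contact_force': array([-0.722,  0.148, -0.674]), 'torque': array([-0.028, -0.001,  0.018]), 'gripper_width': np.float64(0.514), 'grasp_force': np.float64(30.512), 'q': array([ 0.025,  0.393, -0.166,  1.75 ,  0.075,  1.002, -2.159])}
t20.15 pos [6.050e-01 2.000e-04 2.055e-01] ang -114.0 turn 66.0 shift cm [23.02 15.9   1.55]
```

Emit:
carry_out(
  targets=[
    [0,0,0,-8.2,-1],
    [0,0,0,-8.2,-1],
    [0,0,0,-8.2,-1],
    [0,0,0,-8.2,-1],
    [0,0,0,-8.2,-1],
    [0,0,0,-8.2,-1],
    [0,0,0,-8.2,-1],
    [0,0,0,-8.2,-1],
    [0,0,0,-8.2,-1],
    [0,0,0,-8.2,-1],
    [0,0,0,-8,-1],
    [0,0,0,-8,-1],
  ],
)

```text
t: 21.4
eef_pos: [0.6029, -0.0001, 0.2013]
tool_rot: [-0.001, 0.797, 0.604, -0.001]
contact_force: [0.1, -0.4, -1.1]
gripper_width: 0.512
grasp_force: 30.6
```

Emit:
carry_out(
  targets=[
    [0,0,0,-8,-1],
    [0,0,0,-8,-1],
    [-3.1,-2.2,0,0,-1],
    [-3.1,-2.2,0,0,-1],
    [-3.1,-2.3,0,0,-1],
    [-3.1,-2.3,0,0,-1],
    [-3.1,-2.3,0,0,-1],
    [-3.1,-2.3,0,0,-1],
    [-3.1,-2.3,0,0,-1],
    [0,0,0,0,-1],
    [0,0,0,0,-1],
  ],
)

```text
t: 22.5
eef_pos: [0.4438, -0.2174, 0.2021]
tool_rot: [-0.001, 0.708, 0.706, -0.0]
contact_force: [1.5, -0.6, -0.6]
gripper_width: 0.514
grasp_force: 30.6
```

```bash
python3 - <<'E'
from h import *
go(.446,-.217,.016,0)
E
```

```text
t22.50 pos [ 0.4438 -0.2174  0.2021] ang -0.1 turn -0.1 shift cm [ 0.04  0.22 18.61]
```

Emit:
carry_out(
  targets=[
    [0,0.2,3,0,-1],
    [0,0,3,0,-1],
    [0,0,3,0,-1],
    [0,0,3,0,-1],
    [0,0,2.5,0,-1],
    [0,0,1.5,0,-1],
    [0,0,1,0,-1],
    [0,0,0.8,0,-1],
    [0,0,0.4,0,-1],
    [0,0,0.2,0,-1],
    [0,0,0,0,-1],
    [0,0,0,0,-1],
  ],
)

```text
t: 23.7
eef_pos: [0.4475, -0.2172, 0.0198]
tool_rot: [0.001, 0.707, 0.707, 0.0]
contact_force: [-0.8, 0.4, -1.2]
gripper_width: 0.51
grasp_force: 30.6
```

```bash
python3 - <<'E'
from h import *
o=bot.get_obs();print({k:np.round(o[k],3) for k in ["contact_force","torque","gripper_width","grasp_force"]})
go(.446,-.217,.0145,0)
E
```

```text
{'contact_force': array([-0.779,  0.363, -1.172]), 'torque': array([-0.002, -0.049,  0.006]), 'gripper_width': np.float64(0.51), 'grasp_force': np.float64(30.645)}
t23.70 pos [ 0.4475 -0.2172  0.0198] ang -0.0 turn -0.0 shift cm [ 0.02 -0.15  0.53]
```

Emit:
carry_out(
  targets=[
    [0,0,0.2,0,-1],
    [0,0,0.2,0,-1],
    [0,0,0,0,-1],
    [0,0,0,0,0],
    [0,0,0,0,0.3],
    [0,0,0,0,0.3],
    [0,0,0,0,0.3],
    [0,0,-1,0,0.3],
    [0,0,-3,0,0.3],
    [0,0,-4,0,0.3],
    [0,0,-5,0,0.3],
    [0,0,-5,0,0.3],
  ],
)

```text
t: 24.9
eef_pos: [0.4465, -0.2165, 0.1976]
tool_rot: [-0.0, 0.707, 0.707, 0.0]
contact_force: [0.2, -1.6, -0.2]
gripper_width: 0.649
grasp_force: 0.0
```

Emit:
carry_out(
  targets=[
    [0,0,0,6,0],
    [0,0,0,6,0],
    [0,0,0,6.6,0],
    [0,0,0,0,0],
  ],
)

```text
t: 25.3
eef_pos: [0.447, -0.2169, 0.1961]
tool_rot: [0.0, 0.812, 0.583, 0.0]
contact_force: [0.0, -0.2, -1.0]
gripper_width: 0.5
grasp_force: 0.0
```

```bash
python3 - <<'E'
from h import *
go(.4898,.0473,.2,-18.6)
s=imaging.read_camera("scene");d=imaging.read_camera("side");np.save("pics/s6.npy",s);np.save("pics/d6.npy",d)
from m import S,D
for n,c,im in[("S",S,s),("D",D,d)]:
    old=np.load("pics/scene0.npy" if n=="S" else "pics/side0.npy")
    m=(np.abs(im.astype(int)-old).sum(2)>60).astype(np.uint8)
    u,v=project(c,(.446,-.25,.03)).astype(int);sub=m[v-14:v+15,u-20:u+21]
    print(n);print("\n".join("".join(".#"[k] for k in r) for r in sub))
    print(u,v,project(c,(.446,-.236,.046)))
E
```

```text
t25.30 pos [ 0.447  -0.2169  0.1961] ang -18.6 turn -0.0 shift cm [26.4  -4.37 -0.39]
S
.###..####.........##..........##........
###..####...........##..........###......
#...####...........###...........###.....
.....###..........###..............######
......####.......###................#####
.#......###.....###..................####
..........###..##........................
............####.........................
..##..........#.......###................
##....................####...............
##...............#...######..............
##.............#..#..#######.#...........
................##.############..........
##.............##.##############.........
###............#.##############..........
#####...........#################........
.######.......###################........
.########.#######################........
..##############################.........
...###########################...........
....#########################............
.....####.##################.............
.......#..################...............
..........###############................
....
[... 797 characters left out ...]
......############.........#######
............###############.......#######
...........#################.....########
...........####################..########
..........#######..######################
...........#######..#####################
.............############################
..............###########################
................#########################
..................#######################
....................####..####.##########
...........................##...#########
................................#########
...............................##########
...............................##########
...............................##########
361 189 [359.98892771 188.89556098]
```

Square cutter shows in the square tub at its planned spot. Next, the basket's near long wall.

Emit:
carry_out(
  targets=[
    [3.3,-0.5,0,0,0],
    [3.3,-0.6,0,0,0],
    [3.3,-0.5,0,0,0],
    [3.3,-0.6,0,0,0],
    [3.3,-0.5,0,0,0],
    [3.3,-0.6,0,0,0],
    [3.3,-0.5,0,0,0],
    [3.3,-0.6,0,0,0],
    [0,0,0,0,0],
    [0,0,0,0,0],
  ],
)

```text
t: 26.4
eef_pos: [0.4895, 0.0478, 0.1953]
tool_rot: [-0.0, 0.811, 0.585, -0.0]
contact_force: [-0.4, -1.1, 0.3]
gripper_width: 0.504
grasp_force: 0.0
```

```bash
python3 - <<'E'
from h import *
go(.4898,.0473,.010,-18.6)
c=cal("wrist");im=imaging.read_camera("wrist");np.save("pics/w7.npy",im)
o=bot.get_obs();print(o["q"])
u,v=np.array([np.cos(np.radians(-18.6)),np.sin(np.radians(-18.6))]),np.array([.319,.948])
C=np.array([.559,.024])
# scan across the near wall's top, ahead of the fingers (tool +x), for the wall edges
for s in(.05,.07,.09):
    row=[]
    for t in np.arange(-.095,-.05,.002):
        p=project(c,(*(C+t*u+s*v),.036)).astype(int);row.append(int(im[p[1],p[0]].sum()//3) if 0<=p[1]<400 and 0<=p[0]<640 else -1)
    print(s,row)
E
```

```text
t26.40 pos [0.4895 0.0478 0.1953] ang -18.4 turn 0.2 shift cm [-0.04  0.05 18.53]
[ 0.32181391  0.2800627  -0.63243063  1.98840309  0.20467622  0.93605632
 -0.73771343]
0.05 [179, 184, 186, 185, 184, 180, 183, 186, 184, 186, 175, 179, 137, 197, 159, 161, 160, 162, 163, 162, 242, 239, 235]
0.07 [183, 178, 178, 180, 182, 180, 181, 179, 178, 183, 177, 178, 107, 156, 231, 168, 245, 229, 167, 159, 247, 244, 237]
0.09 [177, 182, 176, 175, 175, 179, 179, 175, 179, 171, 176, 179, 104, 252, 172, 168, 162, 167, 169, 183, 244, 241, 239]
```

Emit:
carry_out(
  targets=[
    [0,0.3,3,0,0],
    [0,0,3,0,0],
    [0,0,3,0,0],
    [0,0,3,0,0],
    [0,0,3,0,0],
    [0,0,1.5,0,0],
    [0,0,1,0,0],
    [0,0,0.8,0,0],
    [0,0,0,0,0],
    [0,0,0,0,0],
  ],
)

```text
t: 27.45
eef_pos: [0.4932, 0.0463, 0.013]
tool_rot: [0.0, 0.812, 0.583, 0.001]
contact_force: [0.3, -0.4, 0.6]
gripper_width: 0.499
grasp_force: 0.0
```

Emit:
carry_out(
  targets=[
    [0,0,0,0,-0.5],
    [0,0,0,0,-0.8],
    [0,0,0,0,-1],
    [0,0,0,0,-1],
    [0,0,0,0,-1],
    [0,0,0,0,-1],
    [0,0,0,0,-1],
  ],
  force=110,
)

```text
t: 28.15
eef_pos: [0.4923, 0.0464, 0.013]
tool_rot: [0.0, 0.812, 0.584, -0.0]
contact_force: [-3.2, -0.7, 6.5]
gripper_width: 0.021
grasp_force: 94.4
```

```bash
python3 - <<'E'
from h import *
o=bot.get_obs();print({k:np.round(o[k],3) for k in ["contact_force","torque","gripper_width","grasp_force"]})
go(.4898,.0473,.010,-18.6)
E
```

```text
{'contact_force': array([-3.165, -0.733,  6.476]), 'torque': array([0.057, 0.59 , 0.092]), 'gripper_width': np.float64(0.021), 'grasp_force': np.float64(94.415)}
t28.15 pos [0.4923 0.0464 0.013 ] ang -18.6 turn 0.0 shift cm [ 0.   -0.27  0.3 ]
```

Emit:
carry_out(
  targets=[
    [0,0,-0.3,0,-1],
    [0,0,-0.7,0,-1],
    [0,0,-1,0,-1],
    [0,0,-1,0,-1],
    [0,0,-1.5,0,-1],
    [0,0,-1.5,0,-1],
    [0,0,-2,0,-1],
    [0,0,-2,0,-1],
    [0,0,-2,0,-1],
    [0,0,-1.5,0,-1],
    [0,0,0,0,-1],
    [0,0,0,0,-1],
  ],
)

```text
t: 29.35
eef_pos: [0.4924, 0.0461, 0.1477]
tool_rot: [0.0, 0.812, 0.583, 0.0]
contact_force: [0.2, 0.2, -4.8]
gripper_width: 0.022
grasp_force: 93.2
```

```bash
python3 - <<'E'
from h import *
from m import S,D
o=bot.get_obs();print({k:np.round(o[k],3) for k in ["contact_force","torque","gripper_width","grasp_force","q"]})
go(.46,0,.145,-18.6)
im={n:imaging.read_camera(n) for n in("scene","side","wrist")}
for n in im: np.save(f"pics/{n}8.npy",im[n])
# expected handle corners if held level
P=o["eef_pos"];M=rot().as_matrix()
for s in(-.066,0,.066):
    X=P+M[:,0]*s+M[:,1]*.0705+np.array([0,0,.117 if s else .129]);print(s,X,project(S,X),project(D,X))
k=[]
for n,c in(("scene",S),("side",D)):
    X=P+M[:,1]*.0705+np.array([0,0,.1]);u,v=project(c,X).astype(int)
    o_=im[n][max(v-50,0):v+50,u-60:u+60,::-1];k.append(cv2.resize(o_,(600,500) if 0 else (400,333),interpolation=cv2.INTER_CUBIC));print(n,u-60,max(v-50,0),o_.shape)
cv2.imwrite("pics/v9.png",np.hstack(k))
E
```

```text
{'contact_force': array([ 0.216,  0.197, -4.788]), 'torque': array([0.061, 0.341, 0.039]), 'gripper_width': np.float64(0.022), 'grasp_force': np.float64(93.216), 'q': array([ 0.298,  0.351, -0.616,  2.028,  0.27 ,  0.841, -0.796])}
t29.35 pos [0.4924 0.0461 0.1477] ang -18.6 turn -0.0 shift cm [-5.4  -1.6   0.27]
-0.066 [ 0.53813114 -0.03891206  0.26466631] [309.36652286 185.54703861] [310.74775952 170.95185279]
0 [0.5591806  0.02364126 0.27661828] [320.90022815 199.18491918] [294.616827   176.71246101]
0.066 [0.58023006 0.08619458 0.26457024] [333.24090588 220.35305575] [278.31258712 187.37933709]
scene 260 156 (100, 120, 3)
side 235 132 (100, 120, 3)
```

View pics/v9.png

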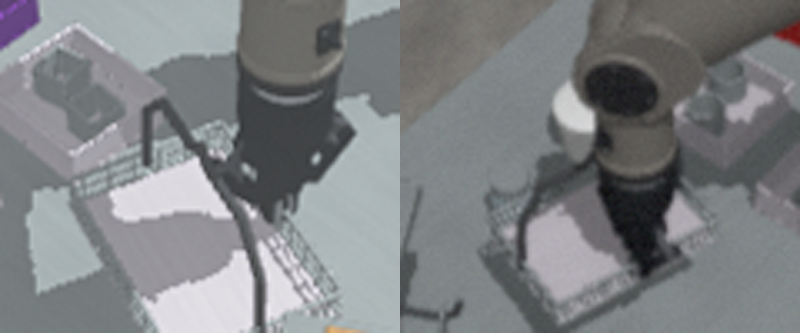

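View: the basket hangs level from its near wall in the gripper, handle corner at (155,98). Both square cutters are visible in their tub at upper left, and both round ones at upper right in the side half. I'll back away from the rack and turn.

Emit:
carry_out(
  targets=[
    [-0.7,-0.2,0,0,-1],
    [-1.3,-0.4,0,0,-1],
    [-1.4,-0.4,0,0,-1],
    [-1.3,-0.4,0,0,-1],
    [-0.7,-0.2,0,0,-1],
    [0,0,0,-2,-1],
    [0,0,0,-4,-1],
    [0,0,0,-5,-1],
    [0,0,0,-6,-1],
    [0,0,0,-6,-1],
    [0,0,0,-6,-1],
    [0,0,0,-6,-1],
  ],
)

```text
t: 30.7
eef_pos: [0.4599, -0.0003, 0.1474]
tool_rot: [0.0, 0.597, 0.802, -0.0]
contact_force: [0.7, -0.5, -3.9]
gripper_width: 0.027
grasp_force: 93.2
```

Emit:
carry_out(
  targets=[
    [0,0,0,-6,-1],
    [0,0,0,-5,-1],
    [0,0,0,-3,-1],
    [0,0,0,-1.6,-1],
    [0,0,0,0,-1],
  ],
)

```text
t: 31.2
eef_pos: [0.46, -0.0002, 0.1474]
tool_rot: [0.0, 0.485, 0.874, -0.0]
contact_force: [-1.0, -0.4, -4.1]
gripper_width: 0.023
grasp_force: 93.2
```

```bash
python3 - <<'E'
from h import *
from m import S
o=bot.get_obs();print({k:np.round(o[k],3) for k in ["contact_force","torque","gripper_width","q"]})
seat=np.array([.494,.389]);ux=np.array([np.cos(np.radians(32)),np.sin(np.radians(32))])
f=seat-.0705*ux;p=f-.08*ux;print("final",f,"pre",p);go(*p,.15,32);print(project(S,(.476,.378,.236)))
E
```

```text
{'contact_force': array([-0.972, -0.448, -4.092]), 'torque': array([-0.175,  0.257, -0.013]), 'gripper_width': np.float64(0.023), 'q': array([ 0.549,  0.335, -0.796,  2.094,  0.322,  0.835,  0.119])}
final [0.43421261 0.35164069] pre [0.36636876 0.30924715]
t31.20 pos [ 4.600e-01 -2.000e-04  1.474e-01] ang 32.0 turn -0.0 shift cm [31.2   8.46 -0.26]
[455.87924114 271.69710116]
```

Emit:
carry_out(
  targets=[
    [0.6,0.2,0,0,-1],
    [1.3,0.4,0,0,-1],
    [2,0.5,0,0,-1],
    [2.4,0.7,0,0,-1],
    [2.4,0.7,0,0,-1],
    [2.4,0.6,0,0,-1],
    [2.4,0.6,0,0,-1],
    [2.4,0.7,0,0,-1],
    [2.4,0.7,0,0,-1],
    [2.4,0.6,0,0,-1],
    [2.4,0.7,0,0,-1],
    [2.4,0.6,0,0,-1],
  ],
)

```text
t: 32.4
eef_pos: [0.383, 0.2556, 0.1474]
tool_rot: [-0.0, 0.485, 0.875, 0.0]
contact_force: [-0.0, 0.2, -4.3]
gripper_width: 0.024
grasp_force: 93.2
```

Emit:
carry_out(
  targets=[
    [2.4,0.6,0,0,-1],
    [2,0.5,0,0,-1],
    [1.3,0.4,0,0,-1],
    [0.4,0,0,0,-1],
    [0,0,0,0,-1],
    [0,0,0,0,-1],
  ],
)

```text
t: 33.0
eef_pos: [0.3645, 0.3125, 0.1471]
tool_rot: [0.0, 0.485, 0.874, -0.0]
contact_force: [0.1, -1.6, -3.3]
gripper_width: 0.023
grasp_force: 93.2
```

```bash
cat > k.py <<'E'
from h import *
o=bot.get_obs();print({k:np.round(o[k],3) for k in ["contact_force","torque","gripper_width","grasp_force"]})
seat=np.array([.494,.389]);ux=np.array([np.cos(np.radians(32)),np.sin(np.radians(32))])
go(*(seat-.0705*ux),.215-.129,32)
E
python3 k.py
python3 - <<'E'
from h import *
from m import S,D
# where the side camera sees things now: dump dark-bar pixels near the free hook, old picture against new
im=imaging.read_camera("side");np.save("pics/side10.npy",im);old=np.load("pics/side0.npy")
tip=project(D,(.4760,.3778,.236));seat=project(D,(.494,.389,.210));print("tip",tip,"seat",seat)
g=im[255:285,215:260].mean(2).astype(int);g0=old[255:285,215:260].mean(2).astype(int)
for k in(g0,g):print("\n".join("".join("#" if a<75 else "+" if a<95 else "." for a in r) for r in k));print()
P=bot.get_obs()["eef_pos"];M=rot().as_matrix();
for s in(-.066,0,.066):
    X=P+M[:,0]*s+M[:,1]*.0705+np.array([0,0,.117 if s else .129]);print("handle",s,X,project(D,X),project(S,X))
E
```

```text
{'contact_force': array([ 0.073, -1.56 , -3.263]), 'torque': array([-0.198,  0.252,  0.013]), 'gripper_width': np.float64(0.023), 'grasp_force': np.float64(93.196)}
t33.00 pos [0.3645 0.3125 0.1471] ang 32.0 turn -0.0 shift cm [-0.37  7.98  6.11]
tip [242.8709144  268.38695216] seat [237.1706007  272.20146382]
.......++++++....................++++++......
.......++++++.....................++++++++...
.......+++++............................++...
......++++++.................................
......++++++.................................
......++++++.................................
.....++++++..................................
.....++++++..................................
.....++++++..................................
.....+++++...................................
....++++++...................................
....++++++...................................
....+#+++....................................
...+####+.................##.................
...+#####+...............+##.................
...+#########+++........+##+.................
...+####++++#++#####++#####..................
..++++
[... 1582 characters left out ...]
..................+##.
.++++++..................................+##.
.++++++..................................###.
.+++++...................................##+.
.+++++..................................+##+.
++++++..................................+##..
+++++...................................+##..
+++++...................................###..
....+...................................##+..

handle -0.066 [0.45955744 0.2935615  0.2641248 ] [264.60756412 247.08765693] [431.87669605 239.73673712]
handle 0 [0.42465027 0.34957478 0.27607471] [260.52184317 263.84845209] [461.46956334 241.58403543]
handle 0.066 [0.38974311 0.40558806 0.26402462] [257.03783327 286.0466857 ] [488.77233854 249.47223183]
```

```bash
python3 - <<'E'
from h import *
from m import S,D
im=np.load("pics/side10.npy")
P=bot.get_obs()["eef_pos"];M=rot().as_matrix()
X=lambda s,dy,dz:P+M[:,0]*s+M[:,1]*dy+np.array([0,0,dz])
g=im[236:300,245:275].mean(2).astype(int)
for i,r in enumerate(g):print(236+i,"".join("#" if a<70 else "+" if a<95 else "." for a in r))
for s,z in((-.097,.077),(-.066,.117),(-.014,.117),(0,.129),(.014,.117),(.066,.117),(.097,.077)):print(s,project(D,X(s,.0705,z)).round(1))
print("d/dy 10mm",project(D,X(0,.0805,.129))-project(D,X(0,.0705,.129)),"d/dz",project(D,X(0,.0705,.139))-project(D,X(0,.0705,.129)))
s=imaging.read_camera("scene");np.save("pics/scene11.npy",s)
g=s[228:262,420:505].mean(2).astype(int)
for i,r in enumerate(g):print(228+i,"".join("#" if a<60 else "+" if a<95 else "." for a in r))
E
```

```text
236 +++++.......+++++++++#++++....
237 +++++......++++++++++#++++....
238 ##+++......++++++++++##+++++..
239 ###+.....++++++++++++#++++++..
240 ###++...+++++++++++++++#++++.+
241 ###++..++++++++++++++++#++++++
242 ###.+++++++++++++++++++++++.++
243 ###.+.++++++++++++++++++++++++
244 ###....++++++++++++++#+#+++++.
245 .++.....++++++++++++######++++
246 ..+......+++++++++########++++
247 ...........++++++##########+++
248 ...........+++++###########+++
249 ............++++############++
250 .............+++############++
251 .............+++####+########+
252 .............+++####+#####+#+#
253 ..............++###++####+++++
254 ...+..........++###++###++++++
255 .............++####+++##+++#++
256 .............++####+++##++++++
257 ...........++.+###++++##++++++
258 ..............+###+++++##+++++
259 ..............++##++++++##++++
260 ..............+##+......+#++++
261 ..............+##........+#++.
262 ..............+##........+##++
263 .............+##+........+####
264 .............+#+.........+####
265 .............+++..........####
266 ............++#+..........####
267 ...........
[... 3703 characters left out ...]
.......................................++#++++++.......+++............
255 ..........................................................++##++.+++..+++............
256 ................................................................++#+..++++...........
257 ........................................................................+++..........
258 ........................................................................++++.........
259 .........................................................................+++.........
260 ..........................................................................+++........
261 ...........................................................................+++.......
```

```bash
python3 - <<'E'
from h import *
from m import S,D
P=bot.get_obs()["eef_pos"];M=rot().as_matrix()
X=lambda s,dy,dz:P+M[:,0]*s+M[:,1]*dy+np.array([0,0,dz])
for s,z in((-.014,.117),(0,.129),(.014,.117),(.04,.117),(.066,.117)):print(s,[project(S,X(s,.0705+e,z+f)).round(1).tolist() for e,f in((0,0),(.004,0),(.004,-.004),(0,-.005))])
# bar line in S (row at col), crossed with D's bar line: take points on D bar and intersect with S by matching s
for sp in((476.,250.2),(468.,248.4),(484.,251.3)):
    # plane through the D bar line (258.3,270)-(255.9,285)
    o,d=ray(D,258.6,270.5);_,d2=ray(D,256.2,285.5);n=np.cross(d,d2)
    o1,e=ray(S,sp[0]+.5,sp[1]+.5);Q=o1+e*((o-o1)@n)/(e@n);L=M.T@(Q-P);print(sp,Q.round(4),"tool frame s %.4f dy %.4f up %.4f"%(L[0],L[1],-L[2]))
E
```

```text
-0.014 [[454.1, 243.6], [454.1, 244.9], [453.6, 245.9], [453.5, 244.8]]
0 [[461.4, 241.6], [461.4, 243.0], [461.0, 244.0], [460.9, 242.9]]
0.014 [[466.1, 245.6], [466.2, 247.0], [465.7, 248.0], [465.6, 246.9]]
0.04 [[477.4, 247.6], [477.5, 248.9], [477.0, 249.9], [476.8, 248.8]]
0.066 [[488.7, 249.5], [488.8, 250.9], [488.3, 251.9], [488.1, 250.7]]
(476.0, 250.2) [0.4078 0.3856 0.2576] tool frame s 0.0395 dy 0.0750 up 0.1105
(468.0, 248.4) [0.418  0.3696 0.2595] tool frame s 0.0205 dy 0.0753 up 0.1124
(484.0, 251.3) [0.3975 0.4008 0.2578] tool frame s 0.0579 dy 0.0744 up 0.1107
```

Emit:
carry_out(
  targets=[
    [-0.2,0.4,0,0,-1],
    [-0.3,0.9,0,0,-1],
    [0,1.2,0,0,-1],
    [0,1.3,0,0,-1],
    [0,1.3,0,0,-1],
    [0,1.2,0,0,-1],
    [0,0.9,0,0,-1],
    [0,0.4,0,0,-1],
    [0,0,0,0,-1],
    [0,0,0,0,-1],
  ],
)

```text
t: 34.1
eef_pos: [0.4245, 0.3436, 0.1422]
tool_rot: [-0.003, 0.484, 0.875, -0.01]
contact_force: [-16.5, -9.8, -12.2]
gripper_width: 0.025
grasp_force: 96.9
```

```bash
python3 k.py; python3 - <<'E'
from h import *
from m import S,D
im=imaging.read_camera("side");np.save("pics/side12.npy",im)
g=im[240:300,215:262].mean(2).astype(int)
for i,r in enumerate(g):print(240+i,"".join("#" if a<70 else "+" if a<95 else "." for a in r))
P=bot.get_obs()["eef_pos"];M=rot().as_matrix()
X=lambda s,dy,dz:P+M[:,0]*s+M[:,1]*dy+np.array([0,0,dz])
for s,z in((-.066,.111),(0,.123),(.066,.111)):print(s,project(D,X(s,.075,z)).round(1),X(s,.075,z))
print("if lowered",project(D,(.494,.389,.215)))
E
```

```text
{'contact_force': array([-16.534,  -9.775, -12.227]), 'torque': array([-1.783,  2.975,  0.08 ]), 'gripper_width': np.float64(0.025), 'grasp_force': np.float64(96.873)}
t34.10 pos [0.4245 0.3436 0.1422] ang 32.1 turn 0.1 shift cm [0.17 1.25 5.62]
240 ............####++++######++++..+##############
241 ...........+####++++#######++++++##############
242 ...........+###############++++++##############
243 ...........+###############++++++##############
244 ...........++++#############+++++##############
245 ..........++++++++++++++####++++++############+
246 ..........+++++..++++++++####++++++###########+
247 ..........+++++...++++++#####++++++++####++++++
248 .........++++++...++++++#######++++++++++++++++
249 .........+++++......++++#########++++++++++++++
250 .........+++........++++####+####+##+++++++++++
251 ........++++...........+###++##+++###++++++++++
252 ........++++...........+###+++++++########+++++
253 ........+++...........++###+++++++########+++++
254 .......++++...........++###+++++++#########++++
255 .......+++++...........+##+++++++++########++++
256 .......+++.++.....
[... 1766 characters left out ...]
.+#............................
291 .................##+...........................
292 .................##+...........................
293 ...+.............##+...........................
294 ...+.............+#+...........................
295 .................+#+...........................
296 .................+#+...........................
297 .++..............+#+...........................
298 ..+..............+#+...........................
299 .................+#+...........................
-0.066 [242.1 246.3] [0.52313875 0.32760408 0.25207352]
0 [237.3 262.8] [0.48803648 0.38349467 0.26380252]
0.066 [233.4 284.8] [0.45293422 0.43938525 0.25153152]
if lowered [236.93417778 271.3781598 ]
```

Contact: 19 N against −x while 9 mm short, and the moment places it on the gripper's knuckles at the hook's outer face. The image puts the hump already just inside the tip. I'll ease back a little and check.

Emit:
carry_out(
  targets=[
    [0,-0.6,0,0,-1],
    [0,0,0,0,-1],
    [0,0,0,0,-1],
  ],
)

```text
t: 34.45
eef_pos: [0.4231, 0.3441, 0.1455]
tool_rot: [-0.001, 0.484, 0.875, -0.004]
contact_force: [-11.9, -5.7, -3.5]
gripper_width: 0.023
grasp_force: 96.2
```

```bash
python3 k.py; python3 - <<'E'
from h import *
from m import S,D
im=imaging.read_camera("side");np.save("pics/side13.npy",im);s=imaging.read_camera("scene");np.save("pics/scene13.npy",s)
g=im[255:290,225:262].mean(2).astype(int)
for i,r in enumerate(g):print(255+i,"".join("#" if a<70 else "+" if a<95 else "." for a in r))
P=bot.get_obs()["eef_pos"];M=rot().as_matrix()
X=lambda s,dy,dz:P+M[:,0]*s+M[:,1]*dy+np.array([0,0,dz])
for s_,z in((-.066,.111),(0,.123),(.066,.111)):print(s_,project(D,X(s_,.075,z)).round(1),project(S,X(s_,.075,z)).round(1),X(s_,.075,z).round(4))
print("tilt",M[:,2])
u,v=project(S,X(.03,.075,.111)).astype(int);print(u,v)
g=s[v-16:v+17,u-35:u+36].mean(2).astype(int)
for i,r in enumerate(g):print(v-16+i,"".join("#" if a<60 else "+" if a<95 else "." for a in r))
E
```

```text
{'contact_force': array([-11.908,  -5.722,  -3.533]), 'torque': array([-1.027,  1.859,  0.053]), 'gripper_width': np.float64(0.023), 'grasp_force': np.float64(96.23)}
t34.45 pos [0.4231 0.3441 0.1455] ang 32.1 turn 0.1 shift cm [0.05 1.34 5.95]
255 .+...........+##++++++++++########+++
256 ..+..........+##..++++++++########+++
257 .............+#+....+++++++######++++
258 .............+#+.....+#+++++##+++++++
259 +............##+.....+##+++.++++++...
260 .+..........+##.......+##++.+........
261 ............##+.......+#####++.....++
262 ...........+##.........########++++##
263 ...........+##.........##############
264 +..........+#+.........+#############
265 ...........+#.......++++#############
266 ...........++......+#################
267 ...........++......##################
268 ...........#+...+++##################
269 +.........+#+...#####################
270 +++++.....+##..######################
271 ++++++++++###########################
272 .+++++++#######++####################
273 .......++####++..+###################
274 .........+#+.......+########+########
275 .........+#
[... 2641 characters left out ...]
................
281 .......................................................................
282 .......................................................................
283 .......................................................................
284 .......................................................................
285 .......................................................................
286 .......................................................................
287 .......................................................................
288 .......................................................................
289 .......................................................................
```

Emit:
carry_out(
  targets=[
    [0,0,0.5,0,-1],
    [0,0,0.5,0,-1],
    [0,0,0,0,-1],
  ],
)

```text
t: 34.85
eef_pos: [0.4266, 0.3458, 0.1364]
tool_rot: [-0.0, 0.485, 0.875, -0.001]
contact_force: [-3.2, -1.3, -6.7]
gripper_width: 0.025
grasp_force: 96.1
```

```bash
python3 k.py
```

```text
{'contact_force': array([-3.234, -1.258, -6.728]), 'torque': array([-0.43 ,  0.658, -0.002]), 'gripper_width': np.float64(0.025), 'grasp_force': np.float64(96.076)}
t34.85 pos [0.4266 0.3458 0.1364] ang 32.0 turn -0.0 shift cm [0.09 0.96 5.04]
```

Emit:
carry_out(
  targets=[
    [0,0,0.6,0,-1],
    [0,0.1,0.6,0,-1],
    [0,0.1,0.6,0,-1],
    [0,0,0.6,0,-1],
    [0,0,0,0,-1],
  ],
)

```text
t: 35.35
eef_pos: [0.4282, 0.3467, 0.1123]
tool_rot: [-0.0, 0.485, 0.875, -0.001]
contact_force: [0.9, 0.3, -4.3]
gripper_width: 0.02
grasp_force: 95.8
```

```bash
python3 k.py
```

```text
{'contact_force': array([ 0.886,  0.294, -4.316]), 'torque': array([-0.197,  0.257,  0.007]), 'gripper_width': np.float64(0.02), 'grasp_force': np.float64(95.803)}
t35.35 pos [0.4282 0.3467 0.1123] ang 32.0 turn -0.0 shift cm [0.1  0.77 2.63]
```

Emit:
carry_out(
  targets=[
    [0,0.1,0.5,0,-1],
    [0,0.1,0.5,0,-1],
    [0,0,0.4,0,-1],
    [0,0,0.3,0,-1],
    [0,0,0.2,0,-1],
    [0,0,0,0,-1],
  ],
)

```text
t: 35.95
eef_pos: [0.4313, 0.3492, 0.0953]
tool_rot: [0.001, 0.485, 0.875, 0.001]
contact_force: [2.1, -0.5, 4.0]
gripper_width: 0.017
grasp_force: 97.0
```

```bash
python3 k.py
```

```text
{'contact_force': array([ 2.056, -0.522,  4.047]), 'torque': array([ 0.113, -0.424, -0.078]), 'gripper_width': np.float64(0.017), 'grasp_force': np.float64(97.013)}
t35.95 pos [0.4313 0.3492 0.0953] ang 32.0 turn -0.0 shift cm [0.05 0.38 0.93]
```

The handle rests on the hook (upward force at hump height 0.218, as it should). Now I'll unload, then open gently and back off.

Emit:
carry_out(
  targets=[
    [0,0,-0.1,0,-1],
    [0,0,-0.05,0,-1],
    [0,0,0,0,-1],
  ],
  force=20,
)

```text
t: 36.25
eef_pos: [0.4304, 0.3484, 0.0961]
tool_rot: [0.0, 0.485, 0.875, 0.0]
contact_force: [2.3, 0.8, 0.3]
gripper_width: 0.03
grasp_force: 96.7
```

Emit:
carry_out(
  targets=[
    [0,0,0,0,-0.85],
    [0,0,0,0,-0.75],
    [0,0,0,0,-0.65],
    [0,0,0,0,-0.6],
    [0,0,0,0,-0.6],
    [0,0,0,0,-0.6],
  ],
)

```text
t: 36.85
eef_pos: [0.4301, 0.3481, 0.0957]
tool_rot: [-0.0, 0.485, 0.875, -0.0]
contact_force: [0.0, 0.6, 0.0]
gripper_width: 0.198
grasp_force: 0.0
```

```bash
python3 k.py; cat > v.py <<'E'
from h import *
from m import S,D
import sys
im=imaging.read_camera("side");np.save("pics/side_%s.npy"%sys.argv[1],im)
g=im[245:320,210:275].mean(2).astype(int)
for i,r in enumerate(g):print(245+i,"".join("#" if a<70 else "+" if a<95 else "o" if a>150 else "." for a in r))
th=np.radians(32);ux=np.array([np.cos(th),np.sin(th),0]);uy=np.array([-ux[1],ux[0],0])
H=np.array([.494,.389,.073])
for s,z in((-.097,.09),(-.066,.13),(0,.142),(.066,.13),(.097,.09)):print("hung handle",s,project(D,H+uy*s+[0,0,z]).round(1))
print("hung corners",[project(D,H+ux*a+uy*b+[0,0,.036]).round(1).tolist() for a,b in((-.075,-.104),(-.075,.104),(.075,.104),(.075,-.104))])
E
python3 v.py 14
```

```text
{'contact_force': array([0.047, 0.626, 0.047]), 'torque': array([ 0.034, -0.003,  0.034]), 'gripper_width': np.float64(0.198), 'grasp_force': np.float64(0.0)}
t36.85 pos [0.4301 0.3481 0.0957] ang 32.0 turn -0.0 shift cm [0.08 0.54 0.97]
245 +..............++++++...+++++###+++........+###################+.
246 ...............+++++....++++++++++++......++##################+..
247 ...............+++++...++++++++++++++..+..+##################++..
248 ..............++++++...++++++++++++++.+..+###################+...
249 ..............+++++....++++++++++++++++..+##################+....
250 ..............+++++....++++++++++#++.++.+###################.....
251 .............++++++....+++++++++##++.++++##################++....
252 .............++++++.....+++++++####++++++################++++....
253 .............+++++.......+++++######+++++###############+++++....
254 ............++++++........++++######++++++############+++++++....
255 ............++++++.........+++###++#+++++++##########++++++++....
256 ............++++++..........++###++##+++++++######+++++++++++....
257 ............+++++.
[... 3923 characters left out ...]
oo.##+oooooooooooooooooooooo................
314 ++.....ooooooooooooooooo+##oooooooooooooooooooooo................
315 ..................o.oooo+##+ooooooooooooooooooooo................
316 .+......................+##.....oooooooooooooooo.................
317 .++......................++....................o.................
318 ..++........ooo..........+#+.....................................
319 ..++......................#+.o.............o.....................
hung handle -0.097 [245.2 253.4]
hung handle -0.066 [241.7 255. ]
hung handle 0 [236.9 271.4]
hung handle 0.066 [233.  292.9]
hung handle 0.097 [232.9 308.5]
hung corners [[269.7, 261.7], [259.1, 320.2], [211.1, 316.5], [225.8, 258.6]]
```

Measured handle corners (242,255) and (233.5,293) match the predicted hung pose. I'll slide the open fingers along the wall clear of the hook, then rise.

Emit:
carry_out(
  targets=[
    [0.5,0,0,0,-0.5],
    [1,0,0,0,-0.5],
    [1,0,0,0,-0.5],
    [1.2,0,0,0,-0.5],
    [1.2,0,0,0,-0.5],
    [0.8,0,0,0,-0.5],
    [0.3,0,0,0,-0.5],
    [0,0,0,0,-0.5],
  ],
)

```text
t: 37.7
eef_pos: [0.398, 0.3996, 0.0958]
tool_rot: [-0.0, 0.484, 0.875, 0.0]
contact_force: [0.1, -0.7, 0.1]
gripper_width: 0.251
grasp_force: 0.0
```

Emit:
carry_out(
  targets=[
    [0,0,-0.5,0,-0.5],
    [0,0,-1,0,-0.5],
    [0,0,-1.5,0,-0.5],
    [0,0,-1.5,0,-0.5],
    [0,-0.5,-1,0,-0.5],
    [0,-1.5,0,0,-0.5],
    [0,-2,0,0,-0.5],
    [0,-2,0,0,-0.5],
    [0,-2,0,0,-0.5],
    [0,0,0,0,-0.5],
  ],
)

```text
t: 38.7
eef_pos: [0.3284, 0.3552, 0.1513]
tool_rot: [0.001, 0.484, 0.875, -0.001]
contact_force: [0.8, -0.2, 0.4]
gripper_width: 0.253
grasp_force: 0.0
```

```bash
python3 k.py; python3 v.py 15 | sed -n '1,3p;8,60p;76,90p'
```

```text
{'contact_force': array([ 0.784, -0.243,  0.417]), 'torque': array([ 0.039, -0.017,  0.023]), 'gripper_width': np.float64(0.253), 'grasp_force': np.float64(0.0)}
t38.70 pos [0.3284 0.3552 0.1513] ang 32.1 turn 0.1 shift cm [-5.9   8.78  6.53]
245 +..............++++++...............++........++++++++...........
246 ...............+++++.................+........+++++++++..........
247 ..............++++++..........................++++++++++.........
252 .............++++++.............+###++...+++++++++++++#+++++.....
253 .............+++++.............+#####++.+++++++++++++++++++++....
254 ............++++++............+##++###+++++++++++++++++++++++....
255 ............++++++............+#+..###+++++++++++++++++#+++++++..
256 ............++++++............+#+..+##+++++++++++++++++++++++++..
257 ............+++++............+##++++##+++++++++++++++++++##++++..
258 ...........+++++.............+##++++###+++++++++++++++++++++++++.
259 ...........+++++.............+##....+##..+++++++++++++++.++++++++
260 ...........++++.............++#+....+##...+++++++++++++++.++#+++.
261 ..........+++
[... 2598 characters left out ...]
.+#+oooooooooooooooooooooooooo..........+###
299 +.........ooooooooooo.+#+oooooooooooooooooooooooooo...........+##
300 +.......+.ooooooooooo.+#+oooooooooooooooooooooooooo............++
301 ++......+.ooooooooooo.+#+oooooooooooooooooooooooooo.............+
302 ++........ooooooooooo.+#+oooooooooooooooooooooooooo.............+
303 ++.......oooooooooooo.+#+oooooooooooooooooooooooooo..............
304 ++....+..oooooooooooo.+#+oooooooooooooooooooooooooo..............
hung handle -0.097 [245.2 253.4]
hung handle -0.066 [241.7 255. ]
hung handle 0 [236.9 271.4]
hung handle 0.066 [233.  292.9]
hung handle 0.097 [232.9 308.5]
hung corners [[269.7, 261.7], [259.1, 320.2], [211.1, 316.5], [225.8, 258.6]]
```

Emit:
carry_out(
  targets=[
    [0,0,-3,0,-0.5],
    [0,0,-3,0,-0.5],
    [0,0,0,0,-0.5],
    [0,0,0,0,-0.5],
    [0,0,0,0,-0.5],
    [0,0,0,0,-0.5],
    [0,0,0,0,-0.5],
    [0,0,0,0,-0.5],
    [0,0,0,0,-0.5],
    [0,0,0,0,-0.5],
    [0,0,0,0,-0.5],
    [0,0,0,0,-0.5],
  ],
)

```text
t: 39.95
eef_pos: [0.3305, 0.3567, 0.2108]
tool_rot: [0.0, 0.485, 0.875, 0.0]
contact_force: [0.1, -0.1, -0.1]
gripper_width: 0.249
grasp_force: 0.0
```

```bash
python3 - <<'E'
from h import *
from m import S,D
a=imaging.read_camera("side").astype(int)
for _ in range(6):b=imaging.read_camera("side").astype(int)
s=imaging.read_camera("scene").astype(int)
d=np.abs(a-b).sum(2)>60;print("moving px near basket",d[240:330,200:285].sum(),"all",d.sum())
o=np.load("pics/side15.npy") if 0 else np.load("pics/side_15.npy").astype(int)
print("vs last",(np.abs(o-b).sum(2)>60)[255:320,205:255].sum())
s0=np.load("pics/scene0.npy").astype(int);d0=np.load("pics/side0.npy").astype(int)
def diff(n,c,im,old,P,r=9):
    u,v=project(c,P).astype(int);print(n,(np.abs(im-old).sum(2)>60)[v-r:v+r,u-r:u+r].sum(),"of",4*r*r)
for n,P in(("pail",(.732,-.173,.04)),("shaker",(.733,.005,.05)),("st round",(.645,-.335,.046)),("st square",(.432,-.301,.046)),("new round",(.637,-.272,.04)),("new square",(.446,-.236,.04)),("scoop",(.585,.244,.1))):
    diff(n+" S",S,s,s0,P);diff(n+" D",D,b,d0,P)
E
```

```text
moving px near basket 0 all 3
vs last 10
pail S 0 of 324
pail D 0 of 324
shaker S 0 of 324
shaker D 0 of 324
st round S 1 of 324
st round D 107 of 324
st square S 47 of 324
st square D 36 of 324
new round S 203 of 324
new round D 198 of 324
new square S 203 of 324
new square D 180 of 324
scoop S 0 of 324
scoop D 167 of 324
```

```bash
python3 -c "
from station import bot
print(bot.hand_in())"
```

```text
the job is handed in; nothing more can be done
None
```

Both cutters are in their matching tubs and the empty basket hangs level and still by its hump on the free hook; the pail and shaker are unmoved, the scoop is still at the end, the gripper pressed the hook once at about 23 N (limit 40 N), and I handed it in at about 40 s with no verdict returned.

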